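Strip an inverter power stack into its parts nests

ROBOT

A 6-joint arm with a two-finger parallel gripper is mounted at the origin on the work surface. World frame = base frame: x ahead of the robot, y to its left, z up, the work surface at z = 0. Lengths are in m, angles in degrees, forces in N, time in s.
With the tool pointing down it reaches from about 0.4 to 0.825 m from the base axis. Payload 7 kg.
Tool frame: the origin (TCP) lies between the finger pads; the fingertips stand 19 mm ahead of it and the grasp point (between the pads) is the TCP; x points along the fingers, y is the direction in which the jaws open and shut, and the axes are right-handed (so a half turn about x gives the same grasp; the last joint's range is limited). The gripper opens to 88 mm and grips with 3 to 60 N. Pads are 19 mm wide; open, the fingers measure 130 mm over their backs; the gripper's body (78 mm by 193 mm) begins 47 mm behind the grasp point.
Start: joints at [-59.066, 20.546, 0.682, 0, -70.136, -16.507], TCP at [0.168, -0.654, 0.246] pointing down, gripper open.
Joint ranges: [-176.03, 176.03], [-82.01, 121.73], [-58.28, 71.71], [-173.87, 95.51], [-174.79, -0.11], [-173.66, 173.66]. Speed limits (degrees/s): [136.94, 136.94, 172.46, 180, 180, 180].

INTERFACE

Orientations are given as [roll, pitch, yaw] about the fixed x, y, z axes, in that order (R = Rz(yaw) Ry(pitch) Rx(roll)).
In Python, from plant import * gives the robot as it stands.
- The arm moves only by the tool step_arm, never from a script. Its argument "steps" is a list of rows, each a list of 2 entries, a list of its own where there are three numbers: the shift along the tool's x, y, z in units of 0.02 m (1.0 is 0.02 m), then the turn about the tool's x in units of 6 degrees (1.0 is 6 degrees). A call has 1 to 20 rows; each row shifts and turns the commanded pose from where the row before left it, along the tool's axes as they then stand; what a row does not reach is not made up. A row lasts 1/12 s, in which the tool goes at most 41.7 mm and 7.16 degrees, less where a joint would pass 70% of its speed; a pose out of reach is approached as far as the arm can. A call with a number of a shift or a turn outside -1 to 1 is refused whole. A call with a gripper value outside its range is refused whole. "fingers" is the closure, from 0 (fully open) to 1 (shut), set as the call begins (left out, the last holds). The fingers move at their own pace and stop on an object; "grip_force" is the grip in N (left out, the last holds). Time passes only in rows, so rows that do not move let the fingers close. It gives the time, the measured TCP pose, the force and the opening at its end, in the units of the state.
- get_state(): the state, without advancing time (a new reading comes with each control period).
- capture(name): name is "scene" or "top" or "wrist"; returns the picture (400x640x3 uint8, blue, green, red); there is no depth.
- camera_model(name): a dict with "intrinsics" (3x3 intrinsics, pixels), "rvec" (rotation vector, rad) and "tvec" (3), from world to camera coordinates, as OpenCV has them. Camera axes: x right, y down, z forward; pixel columns grow to the right and rows downward; lengths in m; the calibration is good to about 2 mm. A picture is of the moment at which its call begins: read the wrist's pose just before it. camera_model takes no time and is no camera call; for the wrist camera it gives the pose at the moment of the call.
- close_job(): hands the job in, once; it reports no verdict.
The state is a dict: "time_s": time; "joints": joint angles; "qd": joint speeds; "joint_torque": joint torques, N m; "tcp_pos": TCP position; "eef_rot": TCP orientation; "contact_force": force on the tool from outside, world axes, zero at the start; "moment": the same for the moment, N m; "gripper_width": finger opening in m.
Only numpy, scipy, OpenCV 4.12 (cv2) and the standard library are available. Lean on these libraries where they do the work, as an engineer would, in place of code of your own. Each camera call takes 0.05 s, during which the arm holds its last target.

TASK

The screws are out of this drive inverter's power stack: take it apart one part at a time from the top down - driver board, capacitor, busbar, power module - and lay each part, right side up, flat and squarely, inside the black nest moulded to its outline, setting it down without dropping or tipping it. Leave the cold plate bare, and leave the orange plug and the aluminium connector flange where they lie.

Things in the scene. Friction and masses are not known exactly. Their poses are not given: they have to be found in the camera images.
- driver_board: Gate-driver board, top of the stack: green board 74 (x) x 46 (y) mm, 2 mm thick, on four 8 mm brass spacers, a black block 46 (x) x 36 (y) mm, 14 mm tall, on its middle; 90 g or so. Origin: centre under the spacers' feet; board 8 to 10 mm, block 10 to 24 mm above it; x along the board, z up. Grip the block across its 36 mm (along y).
- capacitor: DC-link capacitor, second from the top: plain grey square block 58 x 58 mm, 35 mm tall, thin copper strips on its x sides; about 190 g. Origin: centre of its underside; z up. It overhangs the busbar below by 7 mm on its two y sides: grip it across y. It may lie any quarter turn in its nest.
- busbar: Laminated copper busbar, third: flat bar 140 (x) x 44 (y) mm, 6 mm thick, with a 26 mm wide upright tab at each end, 24 mm tall from the underside; about 260 g. Origin: centre of its underside; x along the bar, z up. It lies on the module's 36 mm wide raised middle, 8 mm above the shoulders: grip it with the fingertips at its middle across the 44 mm (along y).
- power_module: Power module, lowest: black block on a bright steel base, 106 (x) x 62 (y) mm, sides 22 mm tall, raised middle 92 x 36 mm up to 30 mm; about 320 g. Origin: centre of its underside; x along it, z up. Grip across the 62 mm (y). It lies unfastened on the fixed aluminium cold plate (180 x 100 mm, top 18 mm above the bench; end clamps to 26 mm, bolts 31 mm).
- board_nest: Nest of the driver board: the smaller oblong pocket, 90 (x) x 62 (y) mm inside. Fixed, black with a dark rubber floor. Origin: centre of its underside on the bench, z up. Floor 6 mm thick: a part's underside lies 6 mm above the origin. Corner walls 5 mm thick stand 10 mm above the floor; the sides between them are open for fingers.
- capacitor_nest: Nest of the capacitor: the square pocket, 74 x 74 mm inside; openings for fingers 56 mm wide in its two y sides, 34 mm in its x sides. Fixed, black with a dark rubber floor. Origin: centre of its underside on the bench, z up. Floor 6 mm thick: a part's underside lies 6 mm above the origin. Corner walls 5 mm thick stand 10 mm above the floor; the sides between them are open for fingers.
- busbar_nest: Nest of the busbar: the long narrow pocket, 156 (x) x 60 (y) mm inside. Fixed, black with a dark rubber floor. Origin: centre of its underside on the bench, z up. Floor 6 mm thick: a part's underside lies 6 mm above the origin. Corner walls 5 mm thick stand 10 mm above the floor; the sides between them are open for fingers.
- module_nest: Nest of the power module: the largest, wide pocket, 122 (x) x 78 (y) mm inside. Fixed, black with a dark rubber floor. Origin: centre of its underside on the bench, z up. Floor 6 mm thick: a part's underside lies 6 mm above the origin. Corner walls 5 mm thick stand 10 mm above the floor; the sides between them are open for fingers.
- orange_plug: Bystander: loose orange cable plug, about 90 x 52 x 36 mm, lying on the bench beyond the work. Origin: under its middle.
- flange_header: Bystander: loose aluminium connector flange 70 x 70 mm, 30 mm tall with black side levers, on the bench beyond the work. Origin: centre of its underside.
Mind the look-alikes: they are no part of the job. What is meant by the busbar is not purple or red, and is the smaller of those in its own colour.

How it is judged:
By the outcome, as a careful person would: the job done as asked, in the order asked, and still so for the second after the job is handed in, with the robot touching nothing.
It also fails if it takes over 136 s, if anything falls off the work surface, if the arm or the gripper's body presses on something with over 40 N, if the wrist force passes 120 N, or if a joint passes its speed limit or range.

## Working session

There is one attempt and no reset: what is moved stays moved. The work goes in short steps, Python scripts to look and compute and a tool call to move; the robot and the scene stay as the last step left them, time stands still between calls to the robot, and variables do not carry over. Pictures are saved under pics/ and viewed, and the job is handed in when it is done.

Besides the shell and the picture viewer there is one more tool, called after ">>>" by a JSON object that holds its "op" and its "data", one argument or row to a line. step_arm: Moves the arm, as the interface text tells. Its arguments: {"type":"object","properties":{"steps":{"type":"array","items":{"type":"array"}},"fingers":{"type":"number"},"grip_force":{"type":"number"}},"required":["steps"]}

```bash
ls; mkdir -p pics
python3 - <<'E'
from plant import *
import cv2
print(get_state())
for n in("scene","top","wrist"):
    print(n,camera_model(n)); cv2.imwrite(f"pics/{n}0.png",capture(n))
E
```

```text
pics
{'time_s': 0.0, 'joints': array([-5.90667388e+01,  2.05926853e+01,  6.33607189e-01, -2.26630209e-02,
       -7.01375385e+01, -1.65057112e+01]), 'qd': array([-0.04149205,  0.06476536, -0.02100429, -0.0098789 , -0.01198044,
       -0.00073559]), 'joint_torque': array([ 5.15685842e-04, -5.82707334e+01,  2.93053633e+01,  6.99657887e+00,
        6.85199499e-03, -1.77102997e-04]), 'tcp_pos': array([ 0.16803409, -0.65325835,  0.24459931]), 'eef_rot': array([ 94.07236687,  89.90106154, 108.49219882]), 'contact_force': array([ 0.28734829,  0.62197281, -0.31994291]), 'moment': array([ 0.01738719, -0.02223808, -0.02519624]), 'gripper_width': 0.0875264524964772}
scene {'intrinsics': array([[514.19011847,   0.        , 319.32912127],
       [  0.        , 514.19011847, 197.45933745],
       [  0.        ,   0.        ,   1.        ]]), 'rvec': array([ 2.06724644,  1.20494607, -0.50093175]), 'tvec': array([-0.32218891, -0.21949009,  1.68043072])}
top {'intrinsics': array([[415.88420865,   0.        , 322.65156991],
       [  0.        , 415.88420865, 204.92794772],
       [  0.        ,   0.        ,   1.        ]]), 'rvec': array([ 2.1781531 , -2.19430692,  0.05774248]), 'tvec': array([0.10423138, 0.47842093, 1.19079601])}
wrist {'intrinsics': array([[336.8499354 ,   0.        , 320.83631569],
       [  0.        , 336.8499354 , 194.18796689],
       [  0.        ,   0.        ,   1.        ]]), 'rvec': array([-1.81524921, -2.3426972 , -0.31298946]), 'tvec': array([ 0.67460589, -0.0332727 ,  0.38977759])}
```

View pics/scene0.png

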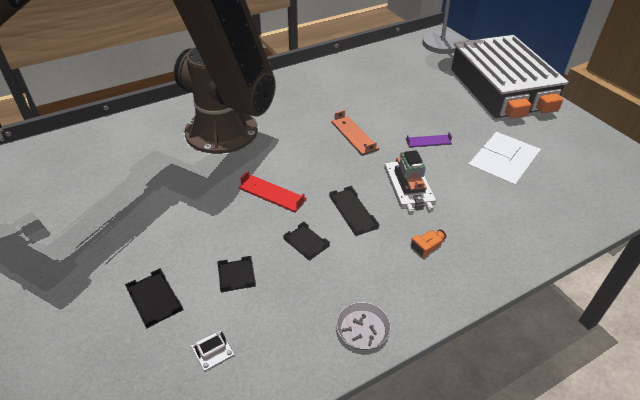

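View pics/top0.png

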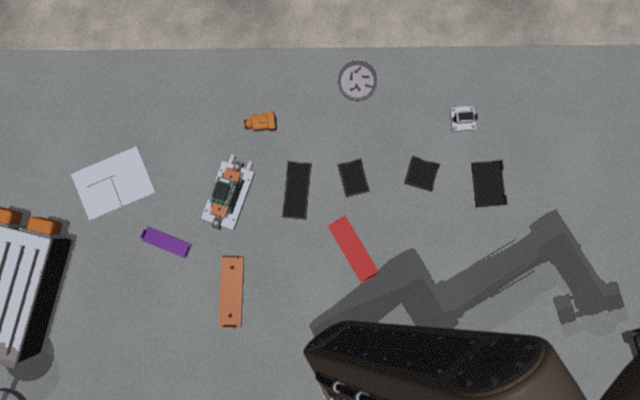

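View pics/wrist0.png

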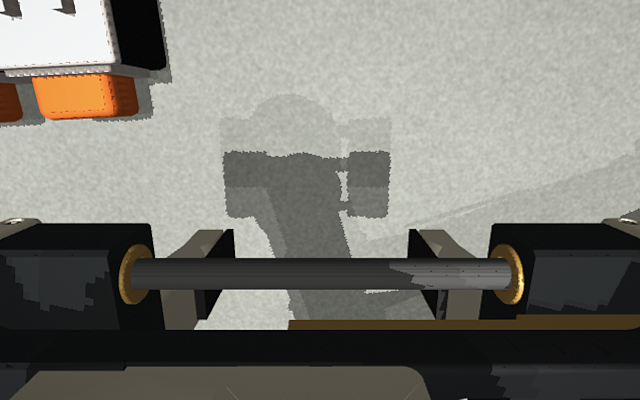

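The top view shows the stack at about (228,192). From left to right, the nests are: long narrow (297,190), small oblong (354,177), square (422,173) and large (489,183). The look-alike bars are purple (165,242), larger orange (231,292) and red (353,248).

```bash
cat > h.py <<'E'
from plant import *
import cv2, numpy as np
def cam(n):
    c=camera_model(n); R=cv2.Rodrigues(np.array(c['rvec']))[0]; return np.array(c['intrinsics']),R,np.array(c['tvec'])
def proj(P,c):
    K,R,t=c; q=(R@np.atleast_2d(P).T).T+t; q=q@K.T; return q[:,:2]/q[:,2:]
def ray(px,z,c):
    K,R,t=c; px=np.atleast_2d(np.array(px,float))
    d=np.c_[px,np.ones(len(px))]@np.linalg.inv(K).T@R; o=-R.T@t
    return o+d*((z-o[2])/d[:,2:])
E
python3 - <<'E'
from h import *
c=cam("top")
print(proj([[0,0,0],[.5,0,0],[.5,.5,0],[.168,-.654,.24]],c))
print(ray([[297,190],[354,177],[422,173],[489,183],[228,192],[165,242],[260,121],[463,118],[231,292]],0.01,c).round(3))
I=cv2.imread("pics/top0.png")
cv2.imwrite("pics/t1.png",cv2.resize(I[140:240,195:295],None,fx=6,fy=6,interpolation=cv2.INTER_CUBIC))
cv2.imwrite("pics/t2.png",cv2.resize(I[150:230,270:520],None,fx=3.2,fy=3.2,interpolation=cv2.INTER_CUBIC))
S=cv2.imread("pics/scene0.png")
cv2.imwrite("pics/s1.png",cv2.resize(S[140:240,360:460],None,fx=6,fy=6,interpolation=cv2.INTER_CUBIC))
E
```

```text
[[359.0542664  372.01593674]
 [356.92918256 197.9039168 ]
 [187.14507446 199.22359073]
 [650.99739997 331.52528157]]
[[ 0.524  0.175  0.01 ]
 [ 0.561  0.009  0.01 ]
 [ 0.571 -0.19   0.01 ]
 [ 0.54  -0.384  0.01 ]
 [ 0.519  0.377  0.01 ]
 [ 0.375  0.56   0.01 ]
 [ 0.729  0.284  0.01 ]
 [ 0.732 -0.314  0.01 ]
 [ 0.23   0.367  0.01 ]]
```

View pics/t1.png

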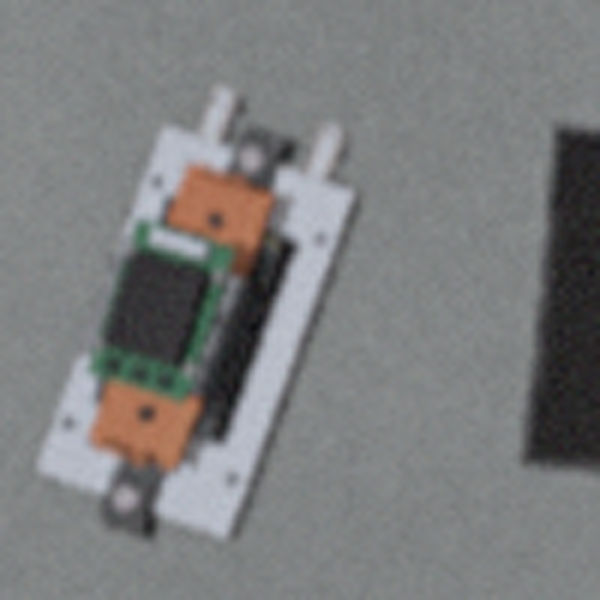

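View pics/t2.png

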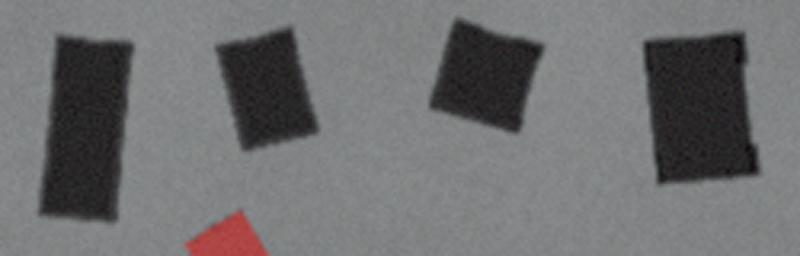

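View pics/s1.png

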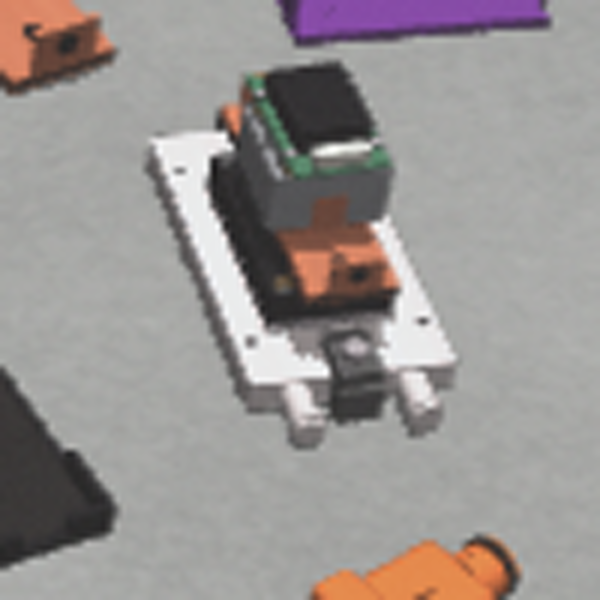

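Run:
```python
from h import *
I=cv2.imread("pics/top0.png"); c=cam("top")
g=I.max(axis=2)
m=(g<75).astype(np.uint8)
m[:140]=0;m[225:]=0;m[:,:270]=0;m[:,520:]=0
n,l,st,ce=cv2.connectedComponentsWithStats(m)
for i in range(1,n):
    if st[i,4]<150: continue
    cs,_=cv2.findContours((l==i).astype(np.uint8),cv2.RETR_EXTERNAL,cv2.CHAIN_APPROX_NONE)
    p=cs[0][:,0].astype(float)
    for z in (0.003,0.012):
        w=ray(p,z,c)[:,:2]
        r=cv2.minAreaRect((w*1000).astype(np.float32)); print(z,np.round(r[0],1),np.round(r[1],1),round(r[2],1))
# driver board block / green
hsv=cv2.cvtColor(I,cv2.COLOR_BGR2HSV)
sub=np.zeros(g.shape,np.uint8); sub[170:215,205:240]=1
gm=((hsv[...,0]>50)&(hsv[...,0]<90)&(hsv[...,1]>90)).astype(np.uint8)*sub
print(gm.sum())
p=np.argwhere(gm)[:,::-1].astype(float)
r=cv2.minAreaRect((ray(p,.099,c)[:,:2]*1000).astype(np.float32));print('green',r)
bm=(g<75).astype(np.uint8)*sub
n,l,st,ce=cv2.connectedComponentsWithStats(bm)
for i in range(1,n):
    if st[i,4]<80: continue
    p=np.argwhere(l==i)[:,::-1].astype(float)
    print('blk',cv2.minAreaRect((ray(p,.113,c)[:,:2]*1000).astype(np.float32)))
# orange busbar
om=((hsv[...,0]<18)&(hsv[...,1]>110)).astype(np.uint8); s2=np.zeros_like(om); s2[160:225,205:245]=1; om*=s2
p=np.argwhere(om)[:,::-1].astype(float);print('bus',cv2.minAreaRect((ray(p,.054,c)[:,:2]*1000).astype(np.float32)))
s=get_state(); from scipy.spatial.transform import Rotation as Ro
R=Ro.from_euler('xyz',s['eef_rot'],degrees=True).as_matrix(); print(R.round(3))
K,Rc,t=cam("wrist"); C=-Rc.T@t; print('camera rel tcp in tool',(R.T@(C-s['tcp_pos'])).round(4),(R.T@Rc.T).round(3))
```

```text
0.003 [ 570.5 -190.3] [83.8 84. ] 72.9
0.012 [ 569.3 -188.2] [83.1 83.3] 72.9
0.003 [559.8  10.7] [98.1 69.4] 13.7
0.012 [558.7  11.3] [97.4 68.9] 13.7
0.003 [ 539.6 -386.1] [131.1  91.7] 4.6
0.012 [ 538.6 -382.6] [130.1  91. ] 4.6
0.003 [524.6 176.9] [ 68.3 163.9] 84.1
0.012 [523.8 176.3] [ 67.8 162.7] 84.1
34
green ((513.0048217773438, 372.653076171875), (39.741554260253906, 64.80191040039062), 75.09629821777344)
blk ((497.85931396484375, 335.8861389160156), (15.855232238769531, 86.0074691772461), 70.26671600341797)
blk ((512.6743774414062, 371.7834167480469), (38.67588424682617, 44.818363189697266), 73.61193084716797)
bus ((513.6786499023438, 374.92926025390625), (44.58460235595703, 138.8562774658203), 70.8748779296875)
[[-0.    -0.249  0.968]
 [ 0.001  0.968  0.249]
 [-1.     0.001 -0.   ]]
camera rel tcp in tool [-0.1396 -0.0002 -0.0695] [[ 0.001 -0.262  0.965]
 [ 1.     0.001 -0.   ]
 [-0.001  0.965  0.262]]
```

>>> {"op": "step_arm", "data": {
  "steps": [
    [[0,0.44,0.98],0],
    [[0,0.44,0.98],0],
    [[0,0.44,0.98],0],
    [[0,0.44,0.98],0],
    [[0,0.44,0.98],0],
    [[0,0.44,0.98],0],
    [[0,0.44,0.98],0],
    [[0,0.44,0.98],0],
    [[0,0.44,0.98],0],
    [[0,0.44,0.98],0],
    [[0,0.44,0.98],0],
    [[0,0.44,0.98],0],
    [[0,0.44,0.98],0],
    [[0,0.44,0.98],0],
    [[0,0.44,0.98],0],
    [[0,0.44,0.98],0],
    [[0,0.44,0.98],0],
    [[0,0.44,0.98],0],
    [[0,0.44,0.98],0],
    [[0,0.44,0.98],0]
  ],
  "fingers": 0
}}

```text
time_s: 1.82
tcp_pos: [0.5046, -0.3847, 0.2453]
eef_rot: [129.2, 90.0, 143.6]
contact_force: [-0.8, -0.2, -1.0]
gripper_width: 0.0876
```

>>> {"op": "step_arm", "data": {
  "steps": [
    [[0,0.44,0.98],0],
    [[0,0.44,0.98],0],
    [[0,0.44,0.98],0],
    [[0,0.44,0.98],0],
    [[0,0.44,0.98],0],
    [[0,0.44,0.98],0],
    [[0,0.44,0.98],0],
    [[0,0,0],0.8],
    [[0,0,0],0.8],
    [[0,0,0],0.8],
    [[0,0,0],0],
    [[0,0,0],0],
    [[0,0,0],0]
  ]
}}

```text
time_s: 2.9
tcp_pos: [0.6215, -0.2917, 0.2454]
eef_rot: [166.9, 90.0, 167.1]
contact_force: [-0.4, -0.1, 0.1]
gripper_width: 0.0876
```

```bash
cat >> h.py <<'E'
from scipy.spatial.transform import Rotation as Ro
def tool():
    s=get_state(); R=Ro.from_euler('xyz',s['eef_rot'],degrees=True).as_matrix()
    return s,R
def snap(n,name):
    s,R=tool(); c=cam(n); I=capture(n); cv2.imwrite(f"pics/{name}.png",I); np.savez(f"pics/{name}.npz",K=c[0],R=c[1],t=c[2],tcp=s['tcp_pos'],TR=R); return I,c,s
def load(name):
    d=np.load(f"pics/{name}.npz"); return cv2.imread(f"pics/{name}.png"),(d['K'],d['R'],d['t'])
def goto(xyz,yaw=None):
    """units along tool axes of total shift, then turn (yaw of tool y, mod 180)"""
    s,R=tool(); d=R.T@(np.array(xyz)-s['tcp_pos'])/0.02
    cy=np.degrees(np.arctan2(R[1,1],R[0,1]))
    print('t',round(s['time_s'],2),'tcp',s['tcp_pos'].round(4),'yaw',round(cy,2),'tilt',R[2].round(4),'shift units',d.round(2),'F',s['contact_force'].round(1),'w',round(s['gripper_width'],4),'j',s['joints'].round(0))
    if yaw is not None: print('turn units',round(-(((yaw-cy)+90)%180-90)/6,3))
E
python3 - <<'E'
from h import *
goto([.62,.05,.246],90); snap("wrist","w1")
E
```

```text
t 2.9 tcp [ 0.6215 -0.2917  0.2454] yaw 90.18 tilt [-1.e+00  1.e-04 -3.e-04] shift units [-0.03 17.08 -0.02] F [-0.4 -0.1  0.1] w 0.0876 j [ -9.  22.   2.  -0. -71. -81.]
turn units 0.03
```

View pics/w1.png

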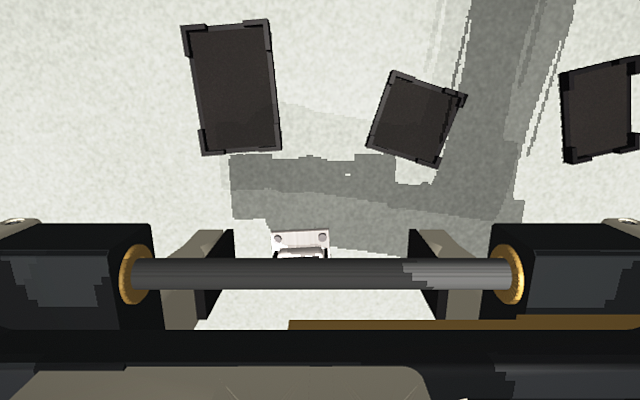

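The wrist view shows the module nest at (236,90), the cap nest at (418,118), the board nest at (600,110) and the flange at (300,243).

>>> {"op": "step_arm", "data": {
  "steps": [
    [[0,1,0],0],
    [[0,1,0],0],
    [[0,1,0],0],
    [[0,1,0],0],
    [[0,1,0],0],
    [[0,1,0],0],
    [[0,1,0],0],
    [[0,1,0],0],
    [[0,1,0],0],
    [[0,1,0],0],
    [[0,1,0],0],
    [[0,1,0],0],
    [[0,1,0],0],
    [[0,1,0],0],
    [[0,1,0],0],
    [[0,1,0],0],
    [[0,1,0],0],
    [[0,1,0],0],
    [[0,0,0],0],
    [[0,0,0],0]
  ]
}}

```text
time_s: 4.62
tcp_pos: [0.6212, 0.0691, 0.2456]
eef_rot: [56.2, 90.0, 56.4]
contact_force: [-0.7, -0.4, -0.3]
gripper_width: 0.0876
```

Run:
```python
from h import *
goto([.60,.38,.246],75); snap("wrist","w2")
```

```text
t 4.62 tcp [0.6212 0.0691 0.2456] yaw 90.19 tilt [-1.  0.  0.] shift units [-0.02 15.55 -1.01] F [-0.7 -0.4 -0.3] w 0.0876 j [  24.   16.   -6.   -0.  -68. -114.]
turn units 2.531
```

View pics/w2.png

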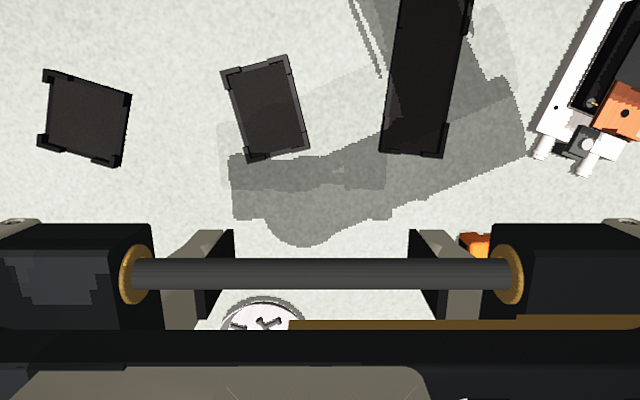

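>>> {"op": "step_arm", "data": {
  "steps": [
    [[0,1,0],0],
    [[0,1,0],0],
    [[0,1,0],0],
    [[0,1,0],0],
    [[0,1,0],0],
    [[0,1,0],0],
    [[0,1,0],0],
    [[0,1,0],0],
    [[0,1,0],0],
    [[0,1,0],0],
    [[0,1,0],0],
    [[0,1,0],0],
    [[0,1,0],0],
    [[0,1,0],0],
    [[0,0.5,0],0],
    [[0,0,0],0.9],
    [[0,0,0],0.9],
    [[0,0,0],0.8],
    [[0,0,0],0],
    [[0,0,0],0]
  ]
}}

```text
time_s: 6.33
tcp_pos: [0.6212, 0.3586, 0.2455]
eef_rot: [-97.2, 90.0, -112.6]
contact_force: [0.5, 0.6, 0.4]
gripper_width: 0.0878
```

Run:
```python
from h import *
goto([.51,.372,.20],75); I,c,s=snap("wrist","w3")
def nests(name):
    I,c=load(name); g=I.max(2); m=(g<70).astype(np.uint8); m[215:]=0
    n,l,st,ce=cv2.connectedComponentsWithStats(m)
    for i in range(1,n):
        if st[i,4]<2000: continue
        cs,_=cv2.findContours((l==i).astype(np.uint8),cv2.RETR_EXTERNAL,cv2.CHAIN_APPROX_NONE)
        p=cs[0][:,0].astype(float)
        for z in(0.003,.012):
            r=cv2.minAreaRect((ray(p,z,c)[:,:2]*1000).astype(np.float32)); print(name,st[i,:4],z,np.round(r[0],1),np.round(r[1],1),round(r[2],1))
nests("w1");nests("w2")
I,_=load("w1"); a=cv2.resize(I[55:180,350:480],None,fx=5,fy=5,interpolation=cv2.INTER_NEAREST)
cv2.imwrite("pics/capn.png",np.clip(a.astype(float)*2.5,0,255).astype(np.uint8)[:600])
```

```text
t 6.33 tcp [0.6212 0.3586 0.2455] yaw 74.59 tilt [-1.e+00 -2.e-04 -0.e+00] shift units [ 2.27 -0.83 -5.54] F [0.5 0.6 0.4] w 0.0878 j [  46.   25.    7.    0.  -72. -151.]
turn units -0.069
w1 [181  19 101 137] 0.003 [ 539.1 -386.8] [135.3  92.2] 4.6
w1 [181  19 101 137] 0.012 [ 539.4 -384.5] [132.1  90.1] 4.6
w1 [558  55  82 109] 0.003 [560.7  15.1] [104.1  84.7] 13.8
w1 [558  55  82 109] 0.012 [560.5   7.8] [101.7  82.7] 13.8
w1 [365  70 103  99] 0.003 [ 570.6 -187.7] [89.2 86.3] 72.8
w1 [365  70 103  99] 0.012 [ 570.1 -190.2] [87.1 84.3] 72.8
w2 [378   0  96 159] 0.003 [527.9 178.2] [ 75.2 163. ] 84.3
w2 [378   0  96 159] 0.012 [528.5 175.6] [ 73.5 159.2] 84.3
w2 [552   0  88 158] 0.003 [533.6 379. ] [ 62.7 166.3] 70.3
w2 [552   0  88 158] 0.012 [534.  371.7] [ 61.2 162.3] 70.3
w2 [225  55  85 109] 0.003 [561.1   9. ] [102.2  74.9] 13.3
w2 [225  55  85 109] 0.012 [560.9  10.4] [99.8 73.1] 13.3
w2 [37 69 95 99] 0.003 [ 571.5 -195.2] [94.7 88.5] 73.0
w2 [37 69 95 99] 0.012 [ 571. -189.] [92.5 86.4] 73.0
```

View pics/w3.png

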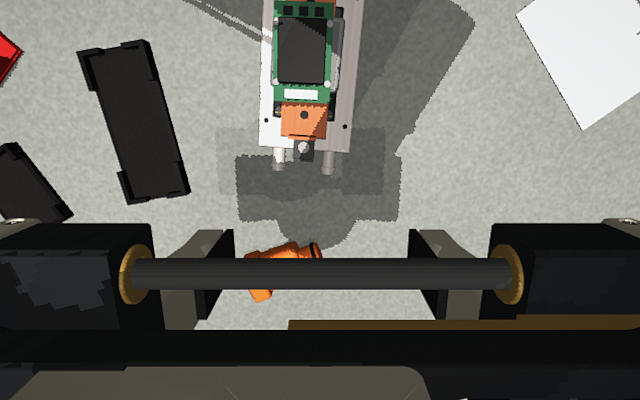

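View pics/capn.png

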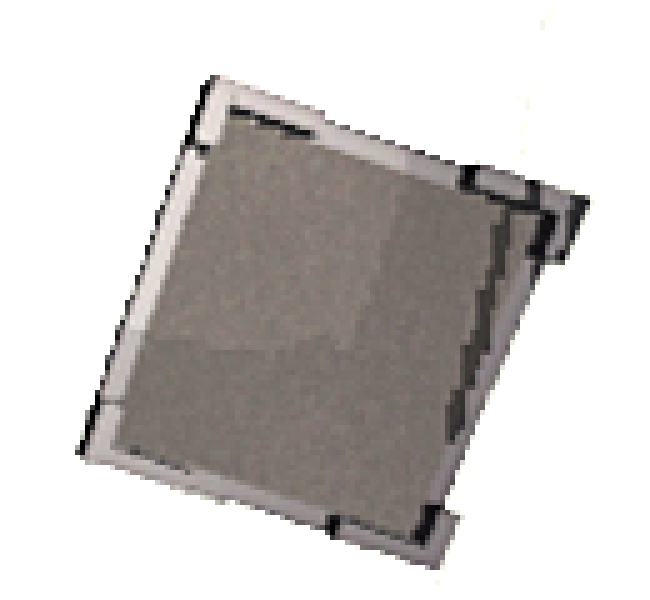

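In w3 the stack is at (305,60): the black block on the green board, with the copper busbar below and no look-alike beside it. The candidates were purple, red and the larger orange bar, and all of them lie off the cold plate. The bus nest is at (132,122).

Run:
```python
from h import *
I,c=load("w3"); g=I.max(2)
m=(g<70).astype(np.uint8); m[215:]=0
# bus nest
l=cv2.connectedComponents(m)[1]
p=np.argwhere(l==l[120,130])[:,::-1].astype(float)
for z in(.003,.012):print('busnest',cv2.minAreaRect((ray(p,z,c)[:,:2]*1000).astype(np.float32)))
hsv=cv2.cvtColor(I,cv2.COLOR_BGR2HSV)
sub=np.zeros_like(m); sub[0:110,265:350]=1
gm=((hsv[...,0]>45)&(hsv[...,0]<90)&(hsv[...,1]>90)).astype(np.uint8)*sub
p=np.argwhere(gm)[:,::-1].astype(float); print(p.min(0),p.max(0)); print('green',cv2.minAreaRect((ray(p,.099,c)[:,:2]*1000).astype(np.float32)))
a=cv2.resize(I[0:180,250:370],None,fx=5,fy=5,interpolation=cv2.INTER_NEAREST)
cv2.imwrite("pics/st.png",np.clip(a.astype(float)*1.5,0,255).astype(np.uint8)[:600])
```

```text
busnest ((524.3622436523438, 172.5189971923828), (79.1495361328125, 171.2621612548828), 84.26537322998047)
busnest ((525.0645751953125, 177.34523010253906), (77.28527069091797, 167.228271484375), 84.265380859375)
[273.   1.] [333. 102.]
green ((513.5230102539062, 372.9634704589844), (45.860965728759766, 73.89842224121094), 72.4681167602539)
```

View pics/st.png

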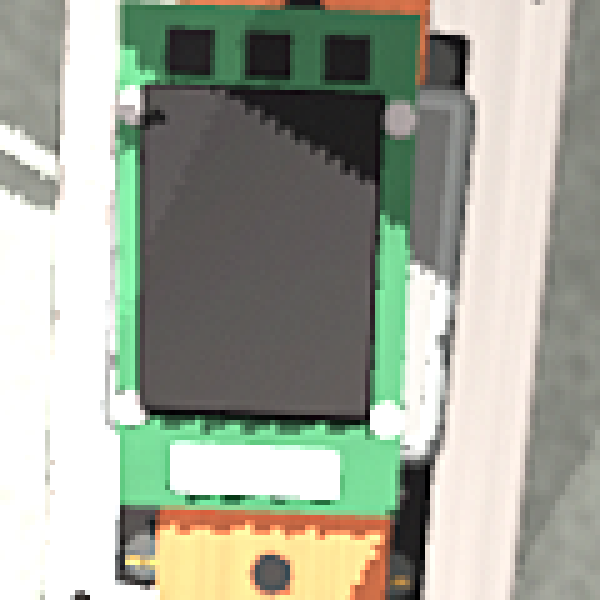

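Run:
```python
from h import *
goto([.5135,.373,.122],72.6)
```

```text
t 6.38 tcp [0.6212 0.3585 0.2455] yaw 74.6 tilt [-1.e+00 -2.e-04 -1.e-04] shift units [ 6.17 -0.73 -5.38] F [ 0.2  0.7 -1.4] w 0.0875 j [  46.   25.    7.    0.  -72. -151.]
turn units 0.333
```

>>> {"op": "step_arm", "data": {
  "steps": [
    [[0,-0.1,-0.77],0],
    [[0,-0.1,-0.77],0],
    [[0,-0.11,-0.77],0],
    [[0,-0.1,-0.77],0],
    [[0,-0.1,-0.77],0],
    [[0,-0.11,-0.77],0],
    [[0,-0.11,-0.76],0],
    [[0,0,0],0.33],
    [[1,0,0],0],
    [[1,0,0],0],
    [[1,0,0],0],
    [[1,0,0],0],
    [[0.5,0,0],0],
    [[0,0,0],0],
    [[0,0,0],0]
  ]
}}

```text
time_s: 7.63
tcp_pos: [0.5138, 0.3731, 0.1558]
eef_rot: [-72.0, 90.0, -89.4]
contact_force: [0.5, 0.2, 0.9]
gripper_width: 0.0874
```

Run:
```python
from h import *
goto([.5135,.373,.121],72.6); snap("wrist","w4")
I,c=load("w4"); print(proj([[.5135,.373,.113]],c))
```

```text
t 7.63 tcp [0.5138 0.3731 0.1558] yaw 72.51 tilt [-1.e+00 -6.e-04  2.e-04] shift units [ 1.74 -0.01 -0.01] F [0.5 0.2 0.9] w 0.0874 j [  54.   21.  -11.    0.  -58. -161.]
turn units -0.015
[[320.08214023 227.16208189]]
```

View pics/w4.png

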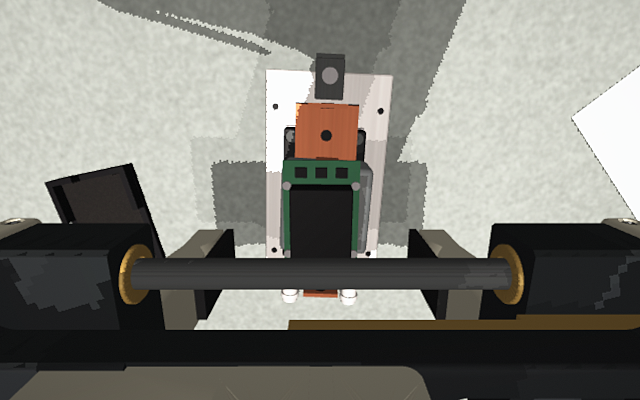

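The block is centred between the fingers at (321,222) and squared up. Next I descend and grip.

>>> {"op": "step_arm", "data": {
  "steps": [
    [[0.8,0,0],0],
    [[0.6,0,0],0],
    [[0.3,0,0],0],
    [[0,0,0],0],
    [[0,0,0],0]
  ]
}}

```text
time_s: 8.1
tcp_pos: [0.5137, 0.3731, 0.1217]
eef_rot: [-81.2, 90.0, -98.7]
contact_force: [-0.3, -0.3, 0.2]
gripper_width: 0.0876
```

>>> {"op": "step_arm", "data": {
  "steps": [
    [[0,0,0],0],
    [[0,0,0],0],
    [[0,0,0],0],
    [[0,0,0],0],
    [[0,0,0],0],
    [[0,0,0],0],
    [[0,0,0],0],
    [[0,0,0],0],
    [[0,0,0],0],
    [[0,0,0],0],
    [[0,0,0],0],
    [[0,0,0],0]
  ],
  "fingers": 1,
  "grip_force": 20
}}

```text
time_s: 9.1
tcp_pos: [0.5136, 0.3731, 0.1216]
eef_rot: [-50.9, 90.0, -68.5]
contact_force: [0.0, -0.3, -0.0]
gripper_width: 0.0358
```

>>> {"op": "step_arm", "data": {
  "steps": [
    [[-0.2,0,0],0],
    [[-0.5,0,0],0],
    [[-0.8,0,0],0],
    [[-1,0,0],0],
    [[-1,0,0],0],
    [[-0.5,0,0],0],
    [[0,0,0],-0.87],
    [[0,0,0],-0.86],
    [[0,0,0],-0.86],
    [[0,0,0],-0.86],
    [[0,0,0],-0.86],
    [[0,0,0],-0.86],
    [[0,0,0],0],
    [[0,0,0],0]
  ]
}}

```text
time_s: 10.27
tcp_pos: [0.5135, 0.373, 0.2017]
eef_rot: [103.2, 90.0, 116.5]
contact_force: [0.6, 0.4, -1.3]
gripper_width: 0.0359
```

Run:
```python
from h import *
goto([.56,.0103,.2],103.5); I,c,s=snap("wrist","w5")
snap("top","tp1")
```

```text
t 10.27 tcp [0.5135 0.373  0.2017] yaw 103.31 tilt [-1.e+00  1.e-04 -0.e+00] shift units [  0.08 -18.19  -1.91] F [ 0.6  0.4 -1.3] w 0.0359 j [  54.   19.   -8.   -0.  -63. -130.]
turn units -0.032
```

View pics/w5.png

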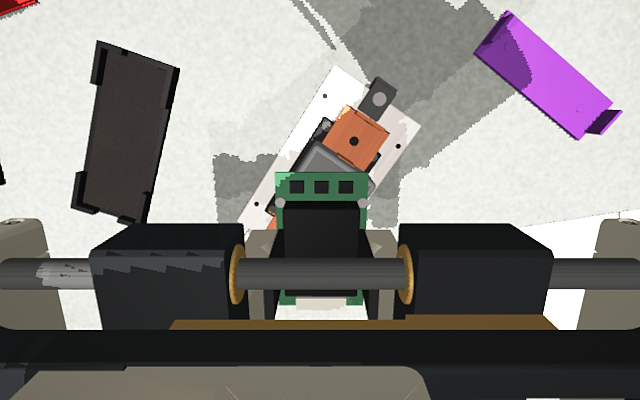

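The board is lifted level; the capacitor is now uncovered and was not disturbed.

>>> {"op": "step_arm", "data": {
  "steps": [
    [[0,-0.5,-0.05],0],
    [[0,-0.96,-0.1],0],
    [[0,-0.96,-0.1],0],
    [[0,-0.96,-0.1],0],
    [[0,-0.96,-0.1],0],
    [[0,-0.96,-0.1],0],
    [[0,-0.96,-0.1],0],
    [[0,-0.96,-0.1],0],
    [[0,-0.96,-0.1],0],
    [[0,-0.96,-0.1],0],
    [[0,-0.96,-0.1],0],
    [[0,-0.96,-0.1],0],
    [[0,-0.96,-0.1],0],
    [[0,-0.96,-0.1],0],
    [[0,-0.96,-0.1],0],
    [[0,-0.96,-0.1],0],
    [[0,-0.96,-0.1],0],
    [[0,-0.96,-0.1],0],
    [[0,-0.96,-0.1],0],
    [[0,-0.41,-0.06],0]
  ]
}}

```text
time_s: 12.03
tcp_pos: [0.5605, 0.007, 0.2018]
eef_rot: [-71.2, 90.0, -57.9]
contact_force: [0.3, 0.8, -0.3]
gripper_width: 0.0359
```

>>> {"op": "step_arm", "data": {
  "steps": [
    [[1,0,0],0],
    [[1,0,0],0],
    [[1,0,0],0],
    [[1,0,0],0],
    [[1,0,0],0],
    [[0,0,0],0],
    [[0,0,0],0],
    [[0,0,0],0]
  ]
}}

```text
time_s: 12.7
tcp_pos: [0.5617, 0.01, 0.1028]
eef_rot: [-11.5, 89.9, 1.9]
contact_force: [-0.1, 0.6, -1.1]
gripper_width: 0.0359
```

Run:
```python
from h import *
goto([.56,.0103,.0385],103.5); I,c,s=snap("wrist","w6")
```

```text
t 12.7 tcp [0.5617 0.01   0.1028] yaw 103.46 tilt [-1.0e+00 -3.0e-04  1.3e-03] shift units [ 3.21  0.03 -0.08] F [-0.1  0.6 -1.1] w 0.0359 j [ 21.  18. -24.   0. -48. -98.]
turn units -0.007
```

View pics/w6.png

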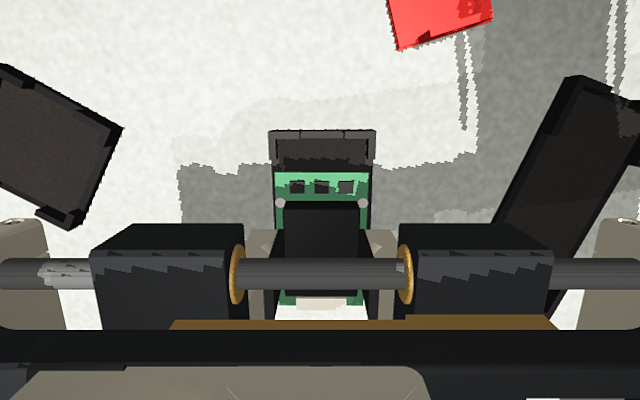

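>>> {"op": "step_arm", "data": {
  "steps": [
    [[0.8,0,0],0],
    [[0.8,0,-0.08],0],
    [[0.8,0,0],0],
    [[0.3,0,0],0],
    [[0.2,0,0],0],
    [[0.1,0,0],0],
    [[0.05,0,0],0],
    [[0,0,0],0],
    [[0,0,0],0]
  ]
}}

```text
time_s: 13.5
tcp_pos: [0.5601, 0.0102, 0.0413]
eef_rot: [1.7, 89.9, 15.1]
contact_force: [-0.2, 0.9, -0.9]
gripper_width: 0.0358
```

Run:
```python
from h import *
goto([.56,.0103,.0385],103.5); I,c,s=snap("wrist","w7")
w=proj([[.56,.0103,.016]],c);print(w)
```

```text
t 13.5 tcp [0.5601 0.0102 0.0413] yaw 103.48 tilt [-1.      0.      0.0011] shift units [ 0.14  0.01 -0.  ] F [-0.2  0.9 -0.9] w 0.0358 j [ 21.  22. -28.   0. -40. -98.]
turn units -0.004
[[321.50774695 239.34893414]]
```

View pics/w7.png

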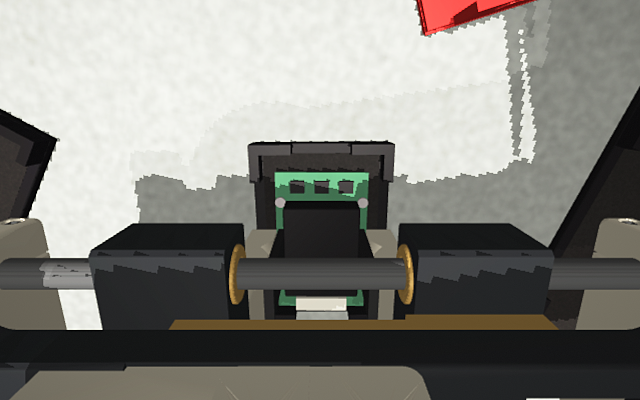

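The board is over the pocket with even margins: 256–275 on the left and 370–386 on the right. I lower it the last bit.

>>> {"op": "step_arm", "data": {
  "steps": [
    [[0.06,0,0],0],
    [[0.04,0,0],0],
    [[0.03,0,0],0],
    [[0,0,0],0],
    [[0,0,0],0]
  ]
}}

```text
time_s: 13.97
tcp_pos: [0.5597, 0.0101, 0.0385]
eef_rot: [-12.3, 90.0, 1.2]
contact_force: [-1.2, -0.0, 3.6]
gripper_width: 0.0359
```

>>> {"op": "step_arm", "data": {
  "steps": [
    [[0,0,0],0],
    [[0,0,0],0],
    [[0,0,0],0],
    [[0,0,0],0],
    [[0,0,0],0],
    [[0,0,0],0]
  ],
  "fingers": 0.25
}}

```text
time_s: 14.47
tcp_pos: [0.5596, 0.01, 0.0379]
eef_rot: [-173.5, 90.0, -160.0]
contact_force: [-0.0, 0.8, -0.2]
gripper_width: 0.0645
```

>>> {"op": "step_arm", "data": {
  "steps": [
    [[-0.3,0,0],0],
    [[-0.7,0,0],0],
    [[-1,0,0],0],
    [[-1,0,0],0],
    [[-1,0,0],0],
    [[-1,0,0],0],
    [[-1,0,0],0],
    [[-1,0,0],0],
    [[-1,0,0],0],
    [[0,0,0],0.9],
    [[0,0,0],0.9],
    [[0,0,0],0.9],
    [[0,0,0],0.9],
    [[0,0,0],0.9],
    [[0,0,0],0.67]
  ],
  "fingers": 0
}}

```text
time_s: 15.72
tcp_pos: [0.5595, 0.01, 0.1985]
eef_rot: [46.2, 90.0, 28.3]
contact_force: [0.8, -0.2, 0.3]
gripper_width: 0.0875
```

Run:
```python
from h import *
goto([.59,.363,.2],72.5); I,c,s=snap("top","tp2")
a=cv2.resize(I[140:240,195:395],None,fx=4,fy=4,interpolation=cv2.INTER_CUBIC); cv2.imwrite("pics/tp2c.png",a)
snap("wrist","w8")
```

```text
t 15.72 tcp [0.5595 0.01   0.1985] yaw 72.16 tilt [-1.e+00  2.e-04  2.e-04] shift units [-0.07 17.27 -3.96] F [ 0.8 -0.2  0.3] w 0.0875 j [  21.   12.  -18.   -0.  -60. -129.]
turn units -0.057
```

View pics/tp2c.png

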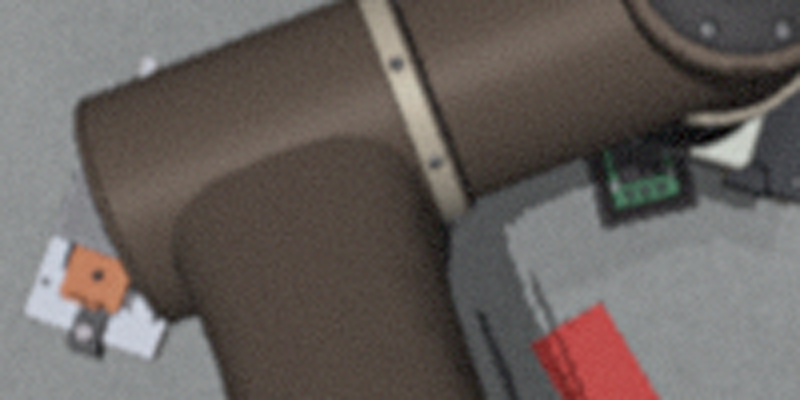

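View pics/w8.png

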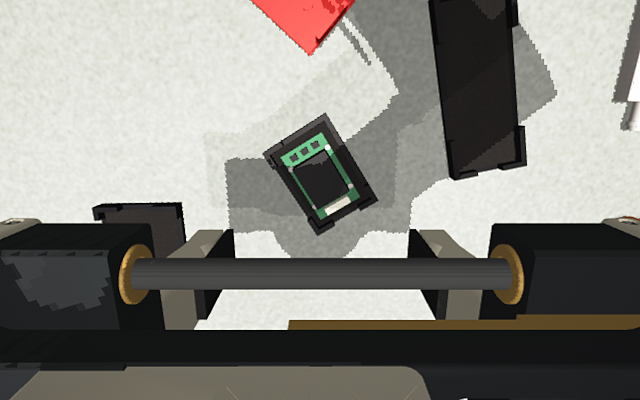

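>>> {"op": "step_arm", "data": {
  "steps": [
    [[-0.1,0.9,-0.13],0],
    [[-0.1,0.9,-0.13],0],
    [[-0.1,0.9,-0.13],0],
    [[-0.1,0.9,-0.13],0],
    [[-0.1,0.9,-0.13],0],
    [[-0.1,0.9,-0.13],0],
    [[-0.1,0.9,-0.13],0],
    [[-0.1,0.9,-0.13],0],
    [[-0.1,0.9,-0.13],0],
    [[-0.1,0.9,-0.13],0],
    [[-0.1,0.9,-0.13],0],
    [[-0.1,0.9,-0.13],0],
    [[-0.1,0.9,-0.13],0],
    [[-0.1,0.9,-0.13],0],
    [[-0.1,0.9,-0.13],0],
    [[0,0.9,-0.12],0],
    [[0,0.9,-0.12],0],
    [[0,0.9,-0.12],0],
    [[0,0.9,-0.12],0],
    [[0,0.6,-0.1],0]
  ]
}}

```text
time_s: 17.48
tcp_pos: [0.6183, 0.3652, 0.2275]
eef_rot: [-120.6, 90.0, -138.1]
contact_force: [0.8, 0.2, -0.2]
gripper_width: 0.0878
```

>>> {"op": "step_arm", "data": {
  "steps": [
    [[0,0,0],0],
    [[0,0,0],0]
  ]
}}

```text
time_s: 17.65
tcp_pos: [0.6179, 0.3636, 0.2273]
eef_rot: [-120.6, 89.9, -138.1]
contact_force: [-0.2, -0.2, -0.6]
gripper_width: 0.0876
```

Run:
```python
from h import *
goto([.513,.373,.2],72.5); I,c,s=snap("wrist","w9")
a=cv2.resize(I[0:200,220:400],None,fx=3.9,fy=3,interpolation=cv2.INTER_NEAREST); cv2.imwrite("pics/w9c.png",a)
```

```text
t 17.65 tcp [0.6179 0.3636 0.2273] yaw 72.5 tilt [-1.e+00 -9.e-04 -5.e-04] shift units [ 1.37 -1.13 -5.14] F [-0.2 -0.2 -0.6] w 0.0876 j [  46.   25.    5.   -0.  -70. -153.]
turn units -0.0
```

View pics/w9c.png

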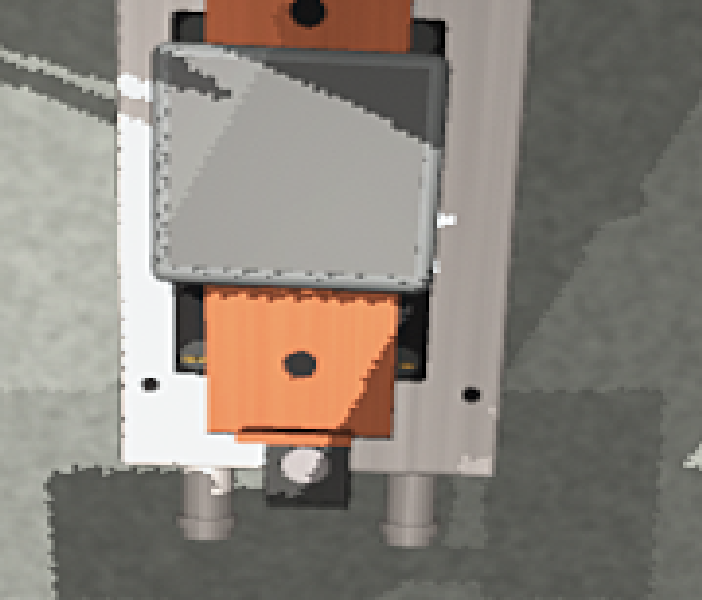

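Run:
```python
from h import *
I,c=load("w9")
q=ray([[259.7,14.3],[333.8,18.3],[329.7,96.7],[259,92.3]],.089,c)[:,:2]*1000
print(q.round(1),q.mean(0),[np.linalg.norm(q[i]-q[i-1]).round(1) for i in range(4)])
for i in range(4): d=q[i]-q[i-1]; print(np.degrees(np.arctan2(d[1],d[0])).round(1))
p=q.mean(0)/1000
goto([p[0],p[1],.080],70)
```

```text
[[477.1 360.1]
 [496.3 412.2]
 [549.3 392.7]
 [529.3 340.3]] [512.9967544  376.33282151] [np.float64(55.9), np.float64(55.4), np.float64(56.5), np.float64(56.0)]
159.3
69.7
-20.2
-110.9
t 17.7 tcp [0.6179 0.3629 0.2276] yaw 72.47 tilt [-1.e+00 -7.e-04 -4.e-04] shift units [ 7.38 -0.94 -5.2 ] F [ 0.1 -0.5 -0.1] w 0.0879 j [  46.   25.    5.   -0.  -70. -153.]
turn units 0.412
```

>>> {"op": "step_arm", "data": {
  "steps": [
    [[0,-0.14,-0.75],0],
    [[0,-0.14,-0.75],0],
    [[0,-0.13,-0.74],0],
    [[0,-0.13,-0.74],0],
    [[0,-0.13,-0.74],0],
    [[0,-0.13,-0.74],0],
    [[0,-0.14,-0.74],0],
    [[0,0,0],0.47],
    [[1,0,0],0],
    [[1,0,0],0],
    [[1,0,0],0],
    [[0.8,0,0],0],
    [[0.5,0,0],0],
    [[0,0,0],0],
    [[0,0,0],0],
    [[0,0,0],0]
  ]
}}

```text
time_s: 19.03
tcp_pos: [0.514, 0.3765, 0.1433]
eef_rot: [61.1, 89.9, 40.7]
contact_force: [-0.1, 0.6, 0.8]
gripper_width: 0.0874
```

Run:
```python
from h import *
goto([.513,.3763,.080],69.6); I,c,s=snap("wrist","w10")
```

```text
t 19.03 tcp [0.514  0.3765 0.1433] yaw 69.62 tilt [-1.0e+00  1.6e-03  9.0e-04] shift units [ 3.16 -0.03 -0.04] F [-0.1  0.6  0.8] w 0.0874 j [  54.   22.  -12.    0.  -56. -164.]
turn units 0.004
```

View pics/w10.png

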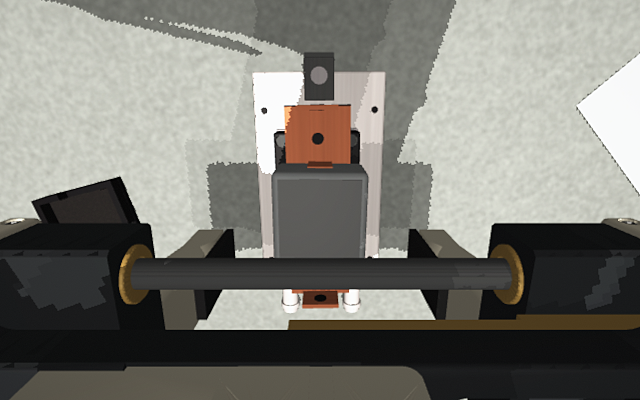

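The capacitor is centred (272–368) and square to the jaws. I descend and grip.

>>> {"op": "step_arm", "data": {
  "steps": [
    [[0.8,0,0],0],
    [[0.8,0,-0.04],0],
    [[0.7,0,0],0],
    [[0.5,0,0],0],
    [[0.3,0,0],0],
    [[0,0,0],0],
    [[0,0,0],0]
  ]
}}

```text
time_s: 19.67
tcp_pos: [0.5128, 0.3768, 0.0805]
eef_rot: [44.9, 90.0, 24.5]
contact_force: [0.4, 0.2, -0.1]
gripper_width: 0.0877
```

>>> {"op": "step_arm", "data": {
  "steps": [
    [[0,0,0],0],
    [[0,0,0],0],
    [[0,0,0],0],
    [[0,0,0],0],
    [[0,0,0],0],
    [[0,0,0],0],
    [[0,0,0],0],
    [[0,0,0],0],
    [[0,0,0],0]
  ],
  "fingers": 1,
  "grip_force": 25
}}

```text
time_s: 20.42
tcp_pos: [0.5126, 0.3766, 0.0802]
eef_rot: [51.8, 90.0, 31.5]
contact_force: [-1.0, -1.3, 3.3]
gripper_width: 0.0581
```

>>> {"op": "step_arm", "data": {
  "steps": [
    [[-0.2,0,0],0],
    [[-0.5,0,0],0],
    [[-0.8,0,0],0],
    [[-1,0,0],0],
    [[-1,0,0],0],
    [[-1,0,0],0],
    [[-1,0,0],0],
    [[0,0,0],0],
    [[0,0,0],0]
  ]
}}

```text
time_s: 21.17
tcp_pos: [0.5129, 0.377, 0.1918]
eef_rot: [76.1, 89.8, 55.7]
contact_force: [-0.0, -0.2, -3.1]
gripper_width: 0.0578
```

Run:
```python
from h import *
goto([.5702,-.1893,.2],72.9); I,c,s=snap("wrist","w11")
```

```text
t 21.17 tcp [0.5129 0.377  0.1918] yaw 69.62 tilt [-1.0e+00  2.9e-03  7.0e-04] shift units [ -0.48 -25.54  12.55] F [-0.  -0.2 -3.1] w 0.0578 j [  54.   19.   -9.   -0.  -62. -164.]
turn units -0.546
```

View pics/w11.png

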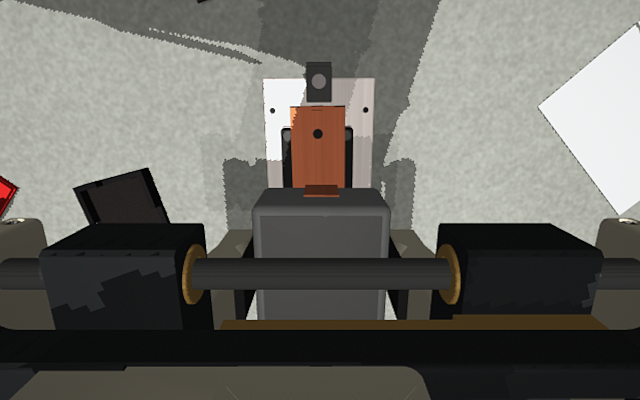

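>>> {"op": "step_arm", "data": {
  "steps": [
    [[0,-0.44,0.21],0],
    [[0,-0.88,0.43],0],
    [[0,-0.88,0.43],0],
    [[0,-0.88,0.43],0],
    [[0,-0.88,0.43],0],
    [[0,-0.88,0.43],0],
    [[0,-0.88,0.43],0],
    [[0,-0.88,0.43],0],
    [[0,-0.88,0.43],0],
    [[0,-0.88,0.43],0],
    [[0,-0.88,0.43],0],
    [[0,-0.88,0.43],0],
    [[0,-0.88,0.43],0],
    [[0,-0.88,0.43],0],
    [[0,-0.88,0.43],0],
    [[0,-0.88,0.43],0],
    [[0,-0.88,0.43],0],
    [[0,-0.88,0.43],0],
    [[0,-0.88,0.43],0],
    [[0,-0.88,0.43],0]
  ]
}}

```text
time_s: 22.88
tcp_pos: [0.5492, -0.0062, 0.1899]
eef_rot: [-148.2, 90.0, -168.6]
contact_force: [0.6, -0.3, -2.9]
gripper_width: 0.0579
```

>>> {"op": "step_arm", "data": {
  "steps": [
    [[0,-0.88,0.43],0],
    [[0,-0.88,0.43],0],
    [[0,-0.88,0.43],0],
    [[0,-0.88,0.43],0],
    [[0,-0.88,0.43],0],
    [[0,-0.88,0.43],0],
    [[0,-0.88,0.43],0],
    [[0,-0.88,0.43],0],
    [[0,-0.88,0.43],0],
    [[0,-0.44,0.24],0],
    [[0,0,0],-0.55],
    [[0.6,0,0],0],
    [[1,0,0],0],
    [[1,0,0],0],
    [[1,0,0],0],
    [[1,0,0],0],
    [[0,0,0],0],
    [[0,0,0],0],
    [[0,0,0],0]
  ]
}}

```text
time_s: 24.47
tcp_pos: [0.5693, -0.1895, 0.0991]
eef_rot: [-8.7, 89.9, -25.8]
contact_force: [0.4, 0.7, -1.7]
gripper_width: 0.0577
```

Run:
```python
from h import *
goto([.5702,-.1893,.0325],72.9); I,c,s=snap("wrist","w12")
```

```text
t 24.47 tcp [ 0.5693 -0.1895  0.0991] yaw 72.92 tilt [-1.e+00 -2.e-04  1.e-03] shift units [3.33 0.02 0.04] F [ 0.4  0.7 -1.7] w 0.0577 j [   0.   21.  -20.    0.  -49. -107.]
turn units 0.004
```

View pics/w12.png

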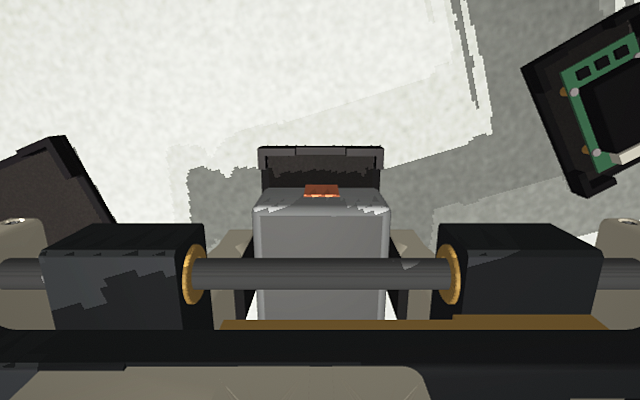

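>>> {"op": "step_arm", "data": {
  "steps": [
    [[0.9,0.01,0.02],0],
    [[0.9,0.01,0.02],0],
    [[0.7,0,0],0],
    [[0.3,0,0],0],
    [[0.15,0,0],0],
    [[0,0,0],0],
    [[0,0,0],0]
  ]
}}

```text
time_s: 25.1
tcp_pos: [0.5707, -0.1889, 0.0401]
eef_rot: [8.0, 89.9, -9.1]
contact_force: [-0.2, -0.3, -2.6]
gripper_width: 0.0577
```

Run:
```python
from h import *
goto([.5702,-.1893,.0322],72.9); I,c,s=snap("wrist","w13")
```

```text
t 25.1 tcp [ 0.5707 -0.1889  0.0401] yaw 72.94 tilt [-1.0e+00  2.0e-04  1.6e-03] shift units [ 0.39 -0.03 -0.02] F [-0.2 -0.3 -2.6] w 0.0577 j [   0.   25.  -22.    0.  -42. -107.]
turn units 0.007
```

View pics/w13.png

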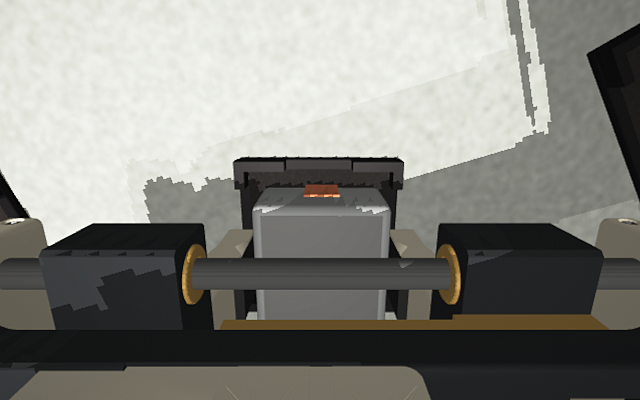

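>>> {"op": "step_arm", "data": {
  "steps": [
    [[0.15,0,0],0],
    [[0.1,0,0],0],
    [[0.06,0,0],0],
    [[0.04,0,0],0],
    [[0.03,0,0],0],
    [[0,0,0],0],
    [[0,0,0],0]
  ]
}}

```text
time_s: 25.73
tcp_pos: [0.5699, -0.1888, 0.0322]
eef_rot: [-32.3, 90.0, -49.3]
contact_force: [-2.7, 1.1, 6.2]
gripper_width: 0.0579
```

Contact is felt (+6 N), so I release.

>>> {"op": "step_arm", "data": {
  "steps": [
    [[0,0,0],0],
    [[0,0,0],0],
    [[0,0,0],0],
    [[0,0,0],0],
    [[0,0,0],0],
    [[0,0,0],0]
  ],
  "fingers": 0.1
}}

```text
time_s: 26.23
tcp_pos: [0.5699, -0.1888, 0.0312]
eef_rot: [-161.1, 90.0, -178.2]
contact_force: [-0.0, 0.7, -0.3]
gripper_width: 0.0791
```

>>> {"op": "step_arm", "data": {
  "steps": [
    [[-0.3,0,0],0],
    [[-0.7,0,0],0],
    [[-1,0,0],0],
    [[-1,0,0],0],
    [[-1,0,0],0],
    [[-1,0,0],0],
    [[-1,0,0],0],
    [[-1,0,0],0],
    [[-1,0,0],0],
    [[-1,0,0],0],
    [[0,0,0],0],
    [[0,0,0],0]
  ],
  "fingers": 0
}}

```text
time_s: 27.23
tcp_pos: [0.5705, -0.1888, 0.2131]
eef_rot: [15.8, 89.8, -1.3]
contact_force: [-0.2, -0.1, 0.2]
gripper_width: 0.0875
```

Run:
```python
from h import *
goto([.62,.362,.2277],70); I,c,s=snap("wrist","w14")
```

```text
t 27.23 tcp [ 0.5705 -0.1888  0.2131] yaw 72.93 tilt [-1.e+00  9.e-04  3.e-03] shift units [-0.72 27.05 -5.72] F [-0.2 -0.1  0.2] w 0.0875 j [   0.   15.  -12.    0.  -63. -107.]
turn units 0.488
```

View pics/w14.png

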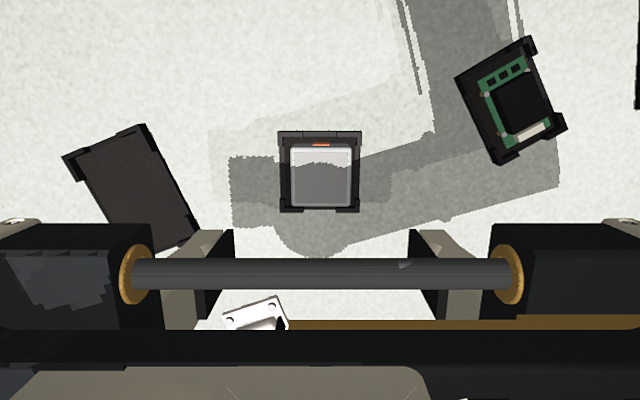

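The capacitor sits square in its nest at (320,172). Back to the stack for the busbar.

>>> {"op": "step_arm", "data": {
  "steps": [
    [[-0.06,0.966,-0.18],0],
    [[-0.06,0.966,-0.18],0],
    [[-0.06,0.966,-0.18],0],
    [[-0.06,0.966,-0.18],0],
    [[-0.06,0.966,-0.18],0],
    [[-0.06,0.966,-0.18],0],
    [[-0.06,0.966,-0.18],0],
    [[-0.06,0.966,-0.18],0],
    [[-0.06,0.966,-0.18],0],
    [[-0.06,0.966,-0.18],0],
    [[-0.06,0.966,-0.18],0],
    [[-0.06,0.966,-0.18],0],
    [[-0.06,0.966,-0.18],0],
    [[-0.06,0.966,-0.18],0],
    [[-0.06,0.966,-0.18],0],
    [[-0.06,0.966,-0.18],0],
    [[-0.06,0.966,-0.18],0],
    [[-0.06,0.966,-0.18],0],
    [[-0.06,0.966,-0.18],0],
    [[-0.06,0.966,-0.18],0]
  ]
}}

```text
time_s: 28.95
tcp_pos: [0.6142, 0.2028, 0.2345]
eef_rot: [-133.4, 89.9, -150.5]
contact_force: [-0.6, -0.4, -0.3]
gripper_width: 0.0878
```

>>> {"op": "step_arm", "data": {
  "steps": [
    [[-0.06,0.966,-0.18],0],
    [[-0.06,0.966,-0.18],0],
    [[-0.06,0.966,-0.18],0],
    [[-0.06,0.966,-0.18],0],
    [[-0.06,0.966,-0.18],0],
    [[-0.06,0.966,-0.18],0],
    [[-0.06,0.966,-0.18],0],
    [[-0.06,0.966,-0.18],0],
    [[0,0,0.6],0.48],
    [[0,0,0],0],
    [[0,0,0],0],
    [[0,0,0],0]
  ]
}}

```text
time_s: 29.95
tcp_pos: [0.6436, 0.3546, 0.2447]
eef_rot: [-130.4, 90.0, -150.4]
contact_force: [0.1, -0.4, -0.3]
gripper_width: 0.0873
```

Run:
```python
from h import *
goto([.5135,.375,.2],70); I,c,s=snap("wrist","w15")
a=cv2.resize(I[0:190,220:420],None,fx=3.9,fy=3,interpolation=cv2.INTER_NEAREST); cv2.imwrite("pics/w15c.png",a)
snap("top","tp3")
```

```text
t 29.95 tcp [0.6436 0.3546 0.2447] yaw 70.09 tilt [-1.e+00 -4.e-04 -4.e-04] shift units [ 2.24 -1.25 -6.46] F [ 0.1 -0.4 -0.3] w 0.0873 j [  44.   26.    9.   -0.  -73. -154.]
turn units 0.015
```

View pics/w15c.png

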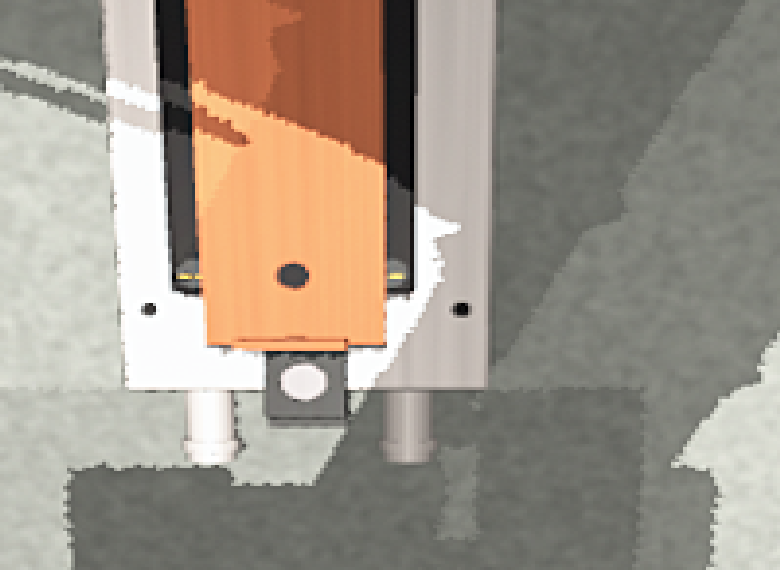

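Run:
```python
from h import *
def mask(I,x0,x1,y0,y1):
    hsv=cv2.cvtColor(I,cv2.COLOR_BGR2HSV); m=((hsv[...,0]<16)&(hsv[...,1]>90)&(hsv[...,2]>50)).astype(np.uint8)
    s=np.zeros_like(m); s[y0:y1,x0:x1]=1; return m*s
for name,box in (("w15",(260,330,0,114)),("w11",(270,370,90,182)),("tp3",(205,245,160,225))):
    I,c=load(name); m=mask(I,*box)
    p=np.argwhere(m)[:,::-1].astype(float); print(name,p.min(0),p.max(0))
    q=(ray(p,.054,c)[:,:2]*1000).astype(np.float32)
    print(cv2.minAreaRect(q)); 
    if name!="tp3":
        L=[];Rr=[]
        for y in range(int(p[:,1].min())+2,int(p[:,1].max())-8,3):
            xs=p[p[:,1]==y][:,0]; L.append((xs.min()-.0,y)); Rr.append((xs.max()+1,y))
        for P in(L,Rr):
            l=ray(P,.054,c)[:,:2]*1000; v=cv2.fitLine(l.astype(np.float32),cv2.DIST_HUBER,0,.01,.01).ravel(); print(v.round(3), np.degrees(np.arctan2(v[1],v[0])).round(2))
I,c=load("w15"); print('near corners',(ray([[273.3,115.3],[319,115.3]],.054,c)*1000).round(1))
I,c=load("w11");a=cv2.resize(I[60:200,250:390],None,fx=4,fy=4,interpolation=cv2.INTER_NEAREST);cv2.imwrite("pics/w11c.png",a)
I,c=load("tp3");a=cv2.resize(I[140:240,190:290],None,fx=6,fy=6,interpolation=cv2.INTER_CUBIC);cv2.imwrite("pics/tp3c.png",a)
```

```text
w15 [267.   0.] [318. 113.]
((533.2364501953125, 367.94854736328125), (45.03802490234375, 96.56780242919922), 70.13512420654297)
[ 9.43000e-01 -3.32000e-01  5.19132e+02  3.49795e+02] -19.37
[ 9.40000e-01 -3.41000e-01  5.51571e+02  3.86154e+02] -19.95
w11 [290. 106.] [345. 181.]
((478.2464599609375, 387.75701904296875), (44.85356521606445, 61.283470153808594), 69.6669692993164)
[ 9.39000e-01 -3.44000e-01  4.67213e+02  3.68532e+02] -20.15
[ 9.44000e-01 -3.30000e-01  4.75432e+02  4.12500e+02] -19.25
tp3 [211. 168.] [240. 217.]
((514.0762939453125, 374.79473876953125), (47.70454788208008, 141.52957153320312), 70.4286880493164)
near corners [[573.7 331.7  54. ]
 [588.6 372.7  54. ]]
```

View pics/w11c.png

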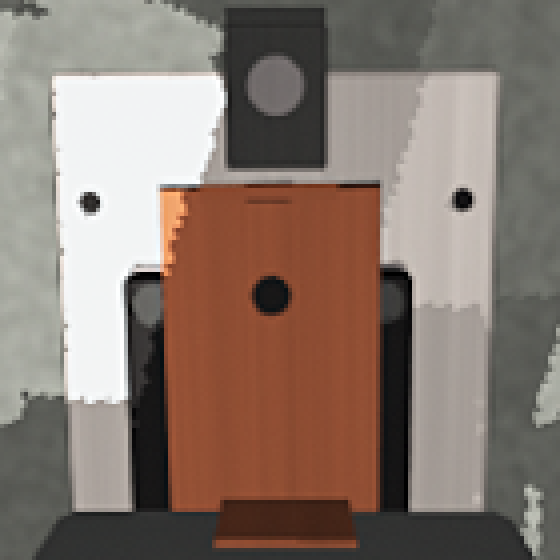

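>>> {"op": "step_arm", "data": {
  "steps": [
    [[0,-0.17,-0.92],0],
    [[0,-0.18,-0.91],0],
    [[0,-0.17,-0.91],0],
    [[0,-0.17,-0.91],0],
    [[0,-0.17,-0.91],0],
    [[0,-0.18,-0.91],0],
    [[0,-0.18,-0.92],0],
    [[1,0,0],0],
    [[1,0,0],0],
    [[1,0,0],0],
    [[1,0,0],0],
    [[1,0,0],0],
    [[1,0,0],0],
    [[0,0,0],0],
    [[0,0,0],0],
    [[0,0,0],0]
  ]
}}

```text
time_s: 31.38
tcp_pos: [0.516, 0.3755, 0.1264]
eef_rot: [56.6, 89.9, 36.7]
contact_force: [0.7, -0.5, 1.7]
gripper_width: 0.0874
```

Run:
```python
from h import *
goto([.515,.375,.0685],70.2); I,c,s=snap("wrist","w16")
print(proj([[.515,.375,.054],[.449,.399,.054]],c))
```

```text
t 31.38 tcp [0.516  0.3755 0.1264] yaw 70.07 tilt [-1.0e+00  1.4e-03  9.0e-04] shift units [ 2.9  -0.04 -0.04] F [ 0.7 -0.5  1.7] w 0.0874 j [  54.   23.  -13.    0.  -54. -164.]
turn units -0.022
[[319.07728855 210.40347727]
 [319.10972661 100.11246542]]
```

View pics/w16.png

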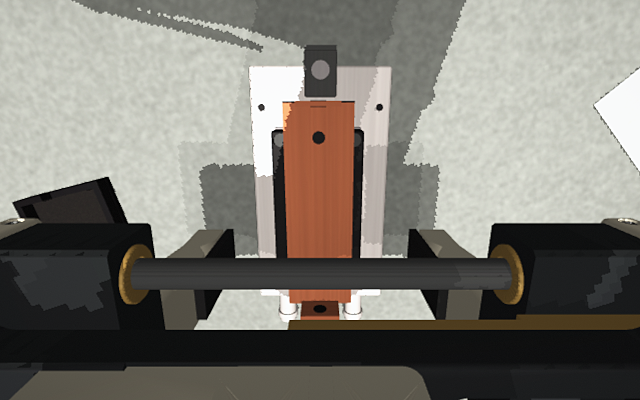

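The bar is centred at column 318.5, and its far end is at row 101 against 100 predicted. I descend and grip.

>>> {"op": "step_arm", "data": {
  "steps": [
    [[0.8,0,0],0],
    [[0.8,-0.03,-0.03],0],
    [[0.7,0,0],0],
    [[0.4,0,0],0],
    [[0.2,0,0],0],
    [[0,0,0],0],
    [[0,0,0],0],
    [[0,0,0],0]
  ]
}}

```text
time_s: 32.1
tcp_pos: [0.5152, 0.3753, 0.0681]
eef_rot: [66.6, 89.9, 46.7]
contact_force: [-0.2, -0.2, -0.8]
gripper_width: 0.0874
```

>>> {"op": "step_arm", "data": {
  "steps": [
    [[0,0,0],0],
    [[0,0,0],0],
    [[0,0,0],0],
    [[0,0,0],0],
    [[0,0,0],0],
    [[0,0,0],0],
    [[0,0,0],0],
    [[0,0,0],0],
    [[0,0,0],0],
    [[0,0,0],0],
    [[0,0,0],0]
  ],
  "fingers": 1,
  "grip_force": 45
}}

```text
time_s: 33.02
tcp_pos: [0.5146, 0.3747, 0.0669]
eef_rot: [-118.4, 90.0, -138.4]
contact_force: [-0.0, -0.3, 0.0]
gripper_width: 0.0432
```

>>> {"op": "step_arm", "data": {
  "steps": [
    [[-0.1,0,0],0],
    [[-0.2,0,0],0],
    [[-0.4,0,0],0],
    [[-0.4,0,0],0],
    [[0,0,0],0],
    [[0,0,0],0]
  ]
}}

```text
time_s: 33.52
tcp_pos: [0.5149, 0.3752, 0.09]
eef_rot: [73.7, 89.9, 53.8]
contact_force: [-0.4, 0.1, -3.0]
gripper_width: 0.0433
```

Run:
```python
from h import *
goto([.5247,.176,.2],84.2); I,c,s=snap("wrist","w17")
```

```text
t 33.52 tcp [0.5149 0.3752 0.09  ] yaw 70.05 tilt [-1.0e+00  1.7e-03  5.0e-04] shift units [-5.51 -9.18  3.86] F [-0.4  0.1 -3. ] w 0.0433 j [  54.   25.  -15.   -0.  -50. -164.]
turn units -2.359
```

View pics/w17.png

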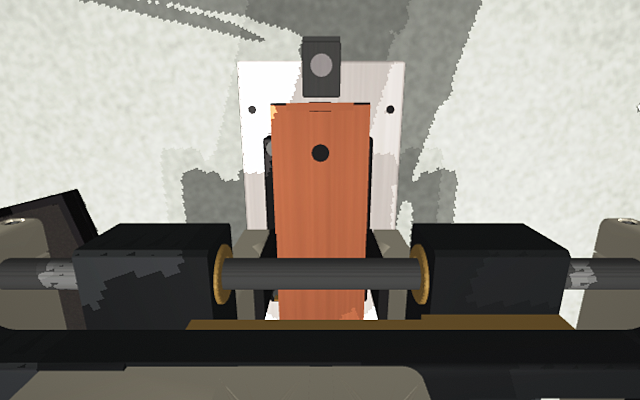

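>>> {"op": "step_arm", "data": {
  "steps": [
    [[-0.5,0,0],0],
    [[-0.9,0,0],0],
    [[-0.9,0,0],0],
    [[-0.9,0,0],0],
    [[-0.4,0,0],0],
    [[0,-0.4,0.17],0],
    [[0,-0.8,0.33],0],
    [[0,-0.8,0.34],0],
    [[0,-0.8,0.34],0],
    [[0,-0.8,0.34],0],
    [[0,-0.8,0.34],0],
    [[0,-0.8,0.34],0],
    [[0,-0.8,0.34],0],
    [[0,-0.8,0.34],0],
    [[0,-0.8,0.34],0],
    [[0,-0.8,0.34],0],
    [[0,-0.7,0.27],0],
    [[0,-0.08,0.03],0],
    [[0,0,0],-0.3],
    [[0,0,0],-0.5]
  ]
}}

```text
time_s: 35.23
tcp_pos: [0.5247, 0.175, 0.1611]
eef_rot: [55.8, 90.0, 40.6]
contact_force: [0.7, 0.3, -1.9]
gripper_width: 0.0428
```

>>> {"op": "step_arm", "data": {
  "steps": [
    [[0,0,0],-0.5],
    [[0,0,0],-0.5],
    [[0,0,0],-0.35],
    [[0,0,0],-0.2],
    [[0.6,0,0],0],
    [[0.8,0,0],0],
    [[0.8,0,0],0],
    [[0.6,0,0],0],
    [[0.3,0,0],0],
    [[0,0,0],0],
    [[0,0,0],0],
    [[0,0,0],0]
  ]
}}

```text
time_s: 36.23
tcp_pos: [0.5251, 0.1761, 0.0998]
eef_rot: [32.8, 89.9, 27.0]
contact_force: [0.8, -0.9, -2.6]
gripper_width: 0.0428
```

Run:
```python
from h import *
goto([.5247,.176,.026],84.2); I,c,s=snap("wrist","w18")
```

```text
t 36.23 tcp [0.5251 0.1761 0.0998] yaw 84.16 tilt [-1.0e+00  7.0e-04  1.1e-03] shift units [ 3.69 -0.01 -0.02] F [ 0.8 -0.9 -2.6] w 0.0428 j [  39.   17.  -25.    0.  -47. -135.]
turn units -0.007
```

View pics/w18.png

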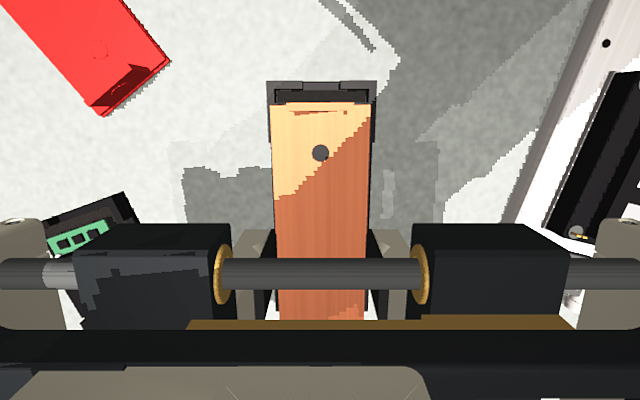

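>>> {"op": "step_arm", "data": {
  "steps": [
    [[0.8,0,0],0],
    [[0.9,0,-0.02],0],
    [[0.8,0,0],0],
    [[0.5,0,0],0],
    [[0.25,0,0],0],
    [[0,0,0],0],
    [[0,0,0],0]
  ]
}}

```text
time_s: 36.87
tcp_pos: [0.5246, 0.1761, 0.0345]
eef_rot: [21.1, 90.0, 15.3]
contact_force: [0.6, 0.1, -2.3]
gripper_width: 0.0432
```

Run:
```python
from h import *
goto([.5247,.176,.0250],84.2); I,c,s=snap("wrist","w19")
```

```text
t 36.87 tcp [0.5246 0.1761 0.0345] yaw 84.16 tilt [-1.e+00  2.e-04  6.e-04] shift units [ 0.48 -0.    0.01] F [ 0.6  0.1 -2.3] w 0.0432 j [  39.   22.  -29.    0.  -39. -135.]
turn units -0.006
```

View pics/w19.png

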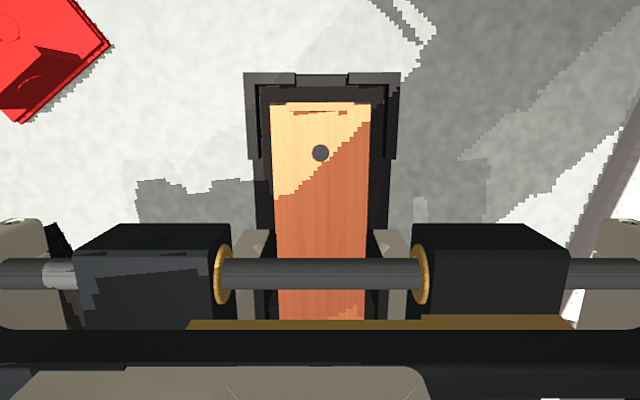

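>>> {"op": "step_arm", "data": {
  "steps": [
    [[0.15,0,0],0],
    [[0.12,0,0],0],
    [[0.08,0,0],0],
    [[0.05,0,0],0],
    [[0.02,0,0],0],
    [[0,0,0],0],
    [[0,0,0],0]
  ]
}}

```text
time_s: 37.5
tcp_pos: [0.5242, 0.1759, 0.0256]
eef_rot: [-32.9, 90.0, -38.7]
contact_force: [-0.1, -0.2, -2.2]
gripper_width: 0.0432
```

>>> {"op": "step_arm", "data": {
  "steps": [
    [[0.03,0,0],0],
    [[0.02,0,0],0],
    [[0,0,0],0],
    [[0,0,0],0]
  ]
}}

```text
time_s: 37.83
tcp_pos: [0.5243, 0.1759, 0.0254]
eef_rot: [28.6, 90.0, 22.8]
contact_force: [-2.0, -0.2, 6.7]
gripper_width: 0.0429
```

>>> {"op": "step_arm", "data": {
  "steps": [
    [[0,0,0],0],
    [[0,0,0],0],
    [[0,0,0],0],
    [[0,0,0],0],
    [[0,0,0],0]
  ],
  "fingers": 0.35
}}

```text
time_s: 38.25
tcp_pos: [0.5254, 0.177, 0.0253]
eef_rot: [40.3, 89.8, 34.5]
contact_force: [-0.4, 4.3, 6.0]
gripper_width: 0.057
```

>>> {"op": "step_arm", "data": {
  "steps": [
    [[-0.3,0,0],0],
    [[-0.7,0,0],0],
    [[-1,0,0],0],
    [[-1,0,0],0],
    [[-1,0,0],0],
    [[-1,0,0],0],
    [[-1,0,0],0],
    [[-1,0,0],0],
    [[-1,0,0],0],
    [[-0.5,0,0],0],
    [[0,0,0.8],0],
    [[0,0,0.8],0],
    [[0,0,0.8],0],
    [[0,0,0.8],0],
    [[0,0,0],0],
    [[0,0,0],0]
  ],
  "fingers": 0
}}

```text
time_s: 39.58
tcp_pos: [0.5876, 0.1686, 0.1933]
eef_rot: [-146.4, 89.9, -152.4]
contact_force: [-1.3, -0.6, -0.9]
gripper_width: 0.0875
```

Run:
```python
from h import *
goto([.63,.34,.245],70); I,c,s=snap("wrist","w20")
```

```text
t 39.58 tcp [0.5876 0.1686 0.1933] yaw 84.07 tilt [-1.     -0.0014 -0.0021] shift units [-2.6   8.74  1.22] F [-1.3 -0.6 -0.9] w 0.0875 j [  34.   17.  -12.   -0.  -62. -130.]
turn units 2.346
```

View pics/w20.png

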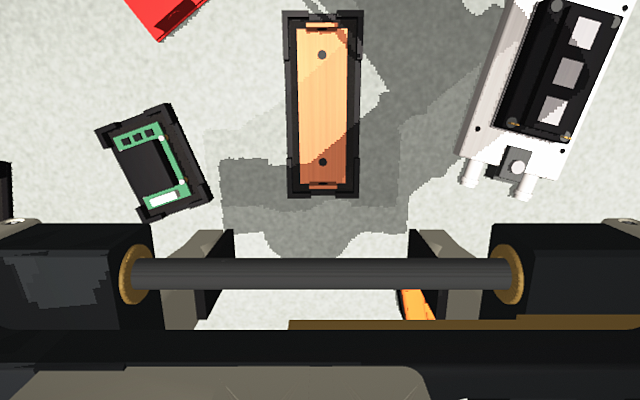

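The busbar lies squarely in its nest at (322,105). Now I look at the module.

>>> {"op": "step_arm", "data": {
  "steps": [
    [[-0.28,0.9,0.1],0],
    [[-0.28,0.9,0.1],0],
    [[-0.28,0.9,0.1],0],
    [[-0.28,0.9,0.1],0],
    [[-0.28,0.9,0.1],0],
    [[-0.28,0.9,0.1],0],
    [[-0.28,0.9,0.1],0],
    [[-0.28,0.9,0.1],0],
    [[-0.28,0.9,0.1],0],
    [[0,0.4,0],0.8],
    [[0,0,0],0.8],
    [[0,0,0],0.75],
    [[0,0,0],0],
    [[0,0,0],0],
    [[0,0,0],0]
  ]
}}

```text
time_s: 40.88
tcp_pos: [0.6226, 0.3364, 0.245]
eef_rot: [-133.7, 90.0, -153.5]
contact_force: [0.8, 0.6, -0.7]
gripper_width: 0.0876
```

Run:
```python
from h import *
goto([.5145,.375,.2],70); I,c,s=snap("wrist","w21")
a=cv2.resize(I[0:190,220:420],None,fx=3.9,fy=3,interpolation=cv2.INTER_NEAREST); cv2.imwrite("pics/w21c.png",a)
I,c,s=snap("top","tp4")
```

```text
t 40.88 tcp [0.6226 0.3364 0.245 ] yaw 70.2 tilt [-1.e+00 -2.e-04 -2.e-04] shift units [ 2.25 -0.02 -5.74] F [ 0.8  0.6 -0.7] w 0.0876 j [  44.   24.    5.   -0.  -72. -154.]
turn units 0.033
```

View pics/w21c.png

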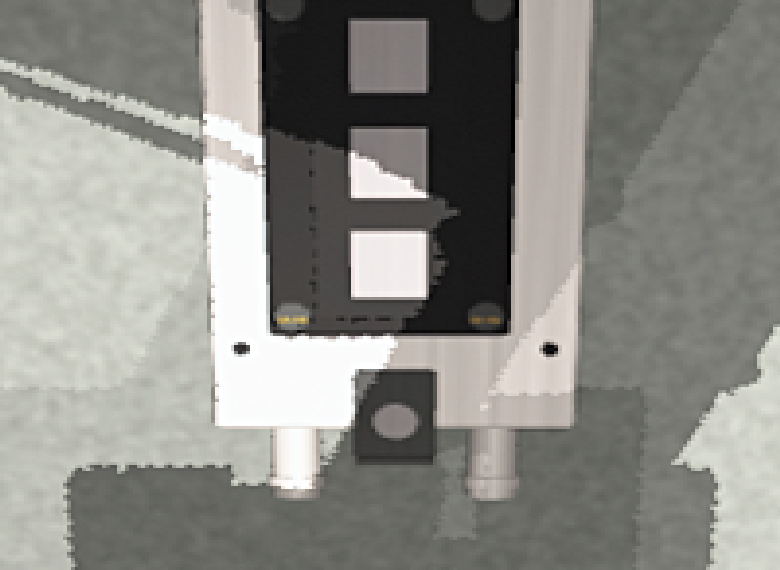

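Run:
```python
from h import *
I,c=load("w21"); g=I.max(2)
n=ray([[289.7,111],[350.8,111]],.040,c)[:,:2]*1000; print('near',n.round(1),np.linalg.norm(n[1]-n[0]),np.degrees(np.arctan2(*(n[1]-n[0])[::-1])))
for z in (.040,):
  L=[];R=[]
  for y in range(15,105,5):
    xs=np.where(g[y,270:360]<95)[0]+270; L.append((xs.min(),y)); R.append((xs.max()+1,y))
  print(L[::6],R[::6])
  for P in(L,R):
    l=(ray(P,z,c)[:,:2]*1000).astype(np.float32); v=cv2.fitLine(l,cv2.DIST_HUBER,0,.01,.01).ravel(); print(v.round(2),np.degrees(np.arctan2(v[1],v[0])))
for nm in("w16","w17","w11"):
  I,c=load(nm); g=I.max(2)
  # far edge, columns either side of bar
  out=[]
  cols={'w16':(276,358),'w17':(268,369),'w11':(285,350)}[nm]
  for x in cols:
    col=g[90:200,x].astype(int); k=np.where(col<60)[0]; out.append((x,90+k[0]) if len(k) else None)
  print(nm,out)
  if None not in out: q=ray([(a,b) for a,b in out],.040,c)[:,:2]*1000; print(q.round(1),q.mean(0))
I,c=load("w16");cv2.imwrite("pics/w16c.png",cv2.resize(I[90:190,250:390],None,fx=5,fy=5,interpolation=cv2.INTER_NEAREST))
```

```text
near [[554.3 328.3]
 [574.8 385.4]] 60.706821692751454 70.24703671054048
[(np.int64(287), 15), (np.int64(287), 45), (np.int64(288), 75)] [(np.int64(353), 15), (np.int64(352), 45), (np.int64(351), 75)]
[ 9.4000e-01 -3.3000e-01  5.0540e+02  3.4518e+02] -19.514479
[ 9.4000e-01 -3.4000e-01  5.2804e+02  4.0210e+02] -19.927134
w16 [(276, np.int64(130)), (358, np.int64(129))]
[[457.1 365.7]
 [474.9 416.9]] [466.00765443 391.26710924]
w17 [(268, np.int64(136)), (369, np.int64(103))]
[[456.6 365.5]
 [458.8 423.8]] [457.69390655 394.64227375]
w11 [(285, np.int64(128)), (350, np.int64(128))]
[[457.  365.9]
 [476.2 417.8]] [466.56359018 391.87710714]
```

View pics/w16c.png

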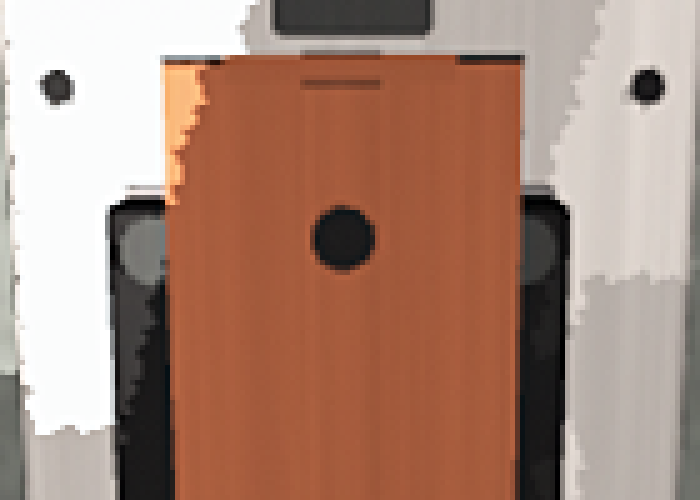

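>>> {"op": "step_arm", "data": {
  "steps": [
    [[0,0,-0.95],0],
    [[0,0,-0.95],0],
    [[0,-0.02,-0.95],0],
    [[0,-0.02,-0.95],0],
    [[0,0,-0.95],0],
    [[0,0,-0.94],0],
    [[1,0,0],0],
    [[1,0,0],0],
    [[1,0,0],0],
    [[1,0,0],0],
    [[1,0,0],0],
    [[1,0,0],0],
    [[1,0,0],0],
    [[0.7,0,0],0],
    [[0,0,0],0],
    [[0,0,0],0],
    [[0,0,0],0]
  ]
}}

```text
time_s: 42.4
tcp_pos: [0.5163, 0.3751, 0.0921]
eef_rot: [58.1, 89.9, 38.2]
contact_force: [0.2, -0.7, 0.8]
gripper_width: 0.0875
```

Run:
```python
from h import *
goto([.5153,.3743,.041],70.2); I,c,s=snap("wrist","w22")
```

```text
t 42.4 tcp [0.5163 0.3751 0.0921] yaw 70.09 tilt [-1.0e+00  1.1e-03  7.0e-04] shift units [ 2.55 -0.06 -0.04] F [ 0.2 -0.7  0.8] w 0.0875 j [  53.   25.  -15.    0.  -50. -163.]
turn units -0.019
```

View pics/w22.png

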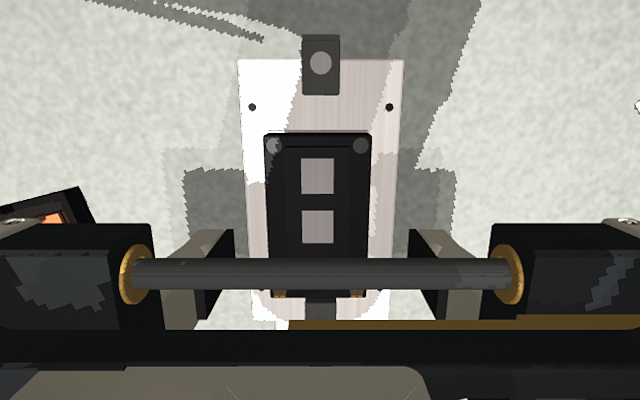

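The module is centred (265–371) and square. I descend and grip across 62 mm.

>>> {"op": "step_arm", "data": {
  "steps": [
    [[0.8,0,0],0],
    [[0.7,-0.04,-0.04],0],
    [[0.5,0,0],0],
    [[0.3,0,0],0],
    [[0.2,0,0],0],
    [[0,0,0],0],
    [[0,0,0],0]
  ]
}}

```text
time_s: 43.03
tcp_pos: [0.5151, 0.3745, 0.0414]
eef_rot: [55.8, 90.0, 35.9]
contact_force: [-0.5, 0.5, 0.2]
gripper_width: 0.0875
```

>>> {"op": "step_arm", "data": {
  "steps": [
    [[0,0,0],0],
    [[0,0,0],0],
    [[0,0,0],0],
    [[0,0,0],0],
    [[0,0,0],0],
    [[0,0,0],0],
    [[0,0,0],0],
    [[0,0,0],0],
    [[0,0,0],0]
  ],
  "fingers": 1,
  "grip_force": 40
}}

```text
time_s: 43.78
tcp_pos: [0.5149, 0.3742, 0.0412]
eef_rot: [37.8, 90.0, 17.9]
contact_force: [-1.4, -1.0, 3.6]
gripper_width: 0.0618
```

>>> {"op": "step_arm", "data": {
  "steps": [
    [[-0.1,0,0],0],
    [[-0.2,0,0],0],
    [[-0.4,0,0],0],
    [[-0.8,0,0],0],
    [[-0.9,0,0],0],
    [[-0.9,0,0],0],
    [[-0.9,0,0],0],
    [[-0.9,0,0],0],
    [[-0.5,0,0],0],
    [[0,0,0],0],
    [[0,0,0],0],
    [[0,0,0],0]
  ]
}}

```text
time_s: 44.78
tcp_pos: [0.5142, 0.3737, 0.1518]
eef_rot: [-124.2, 89.9, -144.1]
contact_force: [0.4, -0.5, -3.1]
gripper_width: 0.0617
```

Run:
```python
from h import *
goto([.5391,-.385,.15],94.6); I,c,s=snap("wrist","w23")
```

```text
t 44.78 tcp [0.5142 0.3737 0.1518] yaw 70.03 tilt [-1.     -0.0014 -0.001 ] shift units [  0.12 -35.23  14.13] F [ 0.4 -0.5 -3.1] w 0.0617 j [  54.   21.  -12.   -0.  -58. -164.]
turn units -4.096
```

View pics/w23.png

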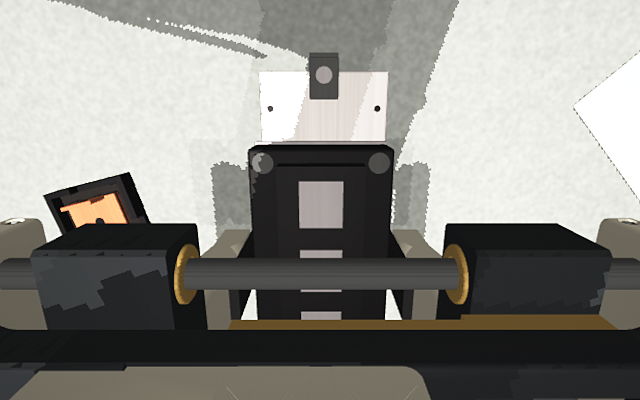

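>>> {"op": "step_arm", "data": {
  "steps": [
    [[0,-0.4,0.16],0],
    [[0,-0.88,0.35],0],
    [[0,-0.88,0.35],0],
    [[0,-0.88,0.35],0],
    [[0,-0.88,0.36],0],
    [[0,-0.88,0.35],0],
    [[0,-0.88,0.35],0],
    [[0,-0.88,0.35],0],
    [[0,-0.88,0.36],0],
    [[0,-0.88,0.35],0],
    [[0,-0.88,0.35],0],
    [[0,-0.88,0.35],0],
    [[0,-0.88,0.36],0],
    [[0,-0.88,0.35],0],
    [[0,-0.88,0.35],0],
    [[0,-0.88,0.35],0],
    [[0,-0.88,0.36],0],
    [[0,-0.88,0.35],0],
    [[0,-0.88,0.35],0],
    [[0,-0.88,0.35],0]
  ]
}}

```text
time_s: 46.5
tcp_pos: [0.5263, 0.0036, 0.1533]
eef_rot: [39.8, 90.0, 19.9]
contact_force: [-0.2, 0.0, -3.1]
gripper_width: 0.0615
```

>>> {"op": "step_arm", "data": {
  "steps": [
    [[0,-0.88,0.35],0],
    [[0,-0.88,0.35],0],
    [[0,-0.88,0.36],0],
    [[0,-0.88,0.35],0],
    [[0,-0.88,0.35],0],
    [[0,-0.88,0.35],0],
    [[0,-0.88,0.36],0],
    [[0,-0.88,0.35],0],
    [[0,-0.88,0.35],0],
    [[0,-0.88,0.35],0],
    [[0,-0.88,0.36],0],
    [[0,-0.88,0.35],0],
    [[0,-0.88,0.35],0],
    [[0,-0.88,0.35],0],
    [[0,-0.88,0.36],0],
    [[0,-0.88,0.35],0],
    [[0,-0.88,0.35],0],
    [[0,-0.88,0.35],0],
    [[0,-0.8,0.33],0],
    [[0,-0.4,0.16],0]
  ]
}}

```text
time_s: 48.17
tcp_pos: [0.5376, -0.364, 0.1529]
eef_rot: [-70.0, 90.0, -90.1]
contact_force: [-0.1, -0.7, -1.9]
gripper_width: 0.0621
```

>>> {"op": "step_arm", "data": {
  "steps": [
    [[0,0,0],-0.5],
    [[0,0,0],-0.8],
    [[0,0,0],-0.8],
    [[0,0,0],-0.8],
    [[0,0,0],-0.7],
    [[0,0,0],-0.5],
    [[0.6,0,0],0],
    [[0.8,0,0],0],
    [[0.8,0,0],0],
    [[0.4,0,0],0],
    [[0,0,0],0],
    [[0,0,0],0],
    [[0,0,0],0]
  ]
}}

```text
time_s: 49.25
tcp_pos: [0.5392, -0.3617, 0.1016]
eef_rot: [-40.4, 89.9, -35.8]
contact_force: [0.5, 0.0, -1.7]
gripper_width: 0.0619
```

Run:
```python
from h import *
goto([.5391,-.385,.029],94.6); I,c,s=snap("wrist","w24")
```

```text
t 49.25 tcp [ 0.5392 -0.3617  0.1016] yaw 94.63 tilt [-1.e+00 -7.e-04  8.e-04] shift units [ 3.63 -1.16 -0.1 ] F [ 0.5  0.  -1.7] w 0.0619 j [-17.  25. -13.   0. -52. -69.]
turn units 0.006
```

View pics/w24.png

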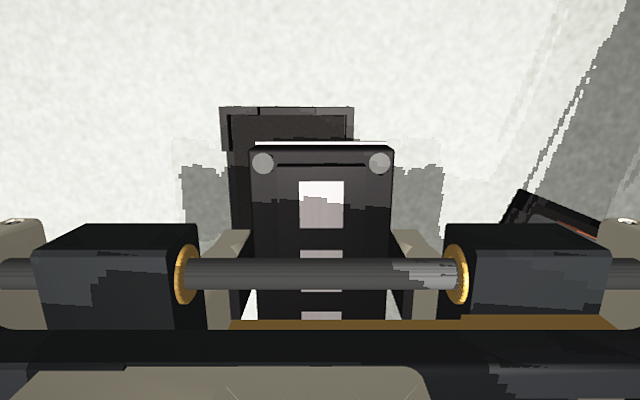

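>>> {"op": "step_arm", "data": {
  "steps": [
    [[0,-0.3,-0.03],0],
    [[0,-0.5,-0.04],0],
    [[0,-0.36,-0.03],0],
    [[0.6,0,0],0],
    [[0.8,0,0],0],
    [[0.8,0,0],0],
    [[0.6,0,0],0],
    [[0.3,0,0],0],
    [[0,0,0],0],
    [[0,0,0],0],
    [[0,0,0],0]
  ]
}}

```text
time_s: 50.22
tcp_pos: [0.5394, -0.3849, 0.0397]
eef_rot: [-35.6, 89.9, -31.0]
contact_force: [0.6, 0.2, -2.5]
gripper_width: 0.0619
```

Run:
```python
from h import *
goto([.5391,-.385,.029],94.6); I,c,s=snap("wrist","w25")
```

```text
t 50.22 tcp [ 0.5394 -0.3849  0.0397] yaw 94.67 tilt [-1.0e+00 -8.0e-04  1.1e-03] shift units [ 0.54 -0.   -0.01] F [ 0.6  0.2 -2.5] w 0.0619 j [-19.  30. -14.   0. -46. -67.]
turn units 0.011
```

View pics/w25.png

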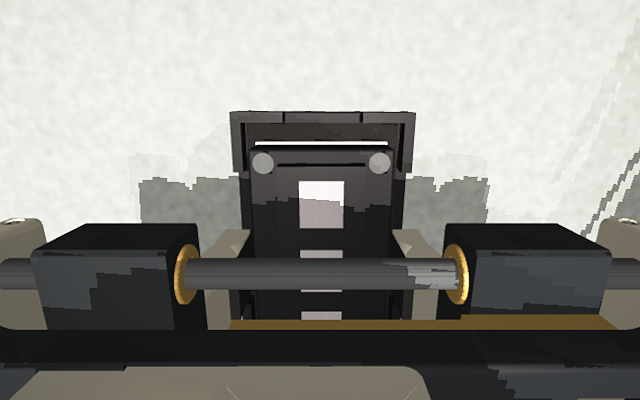

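The module is centred over the pocket, with inner walls at 246/399 and module edges at 249/394 higher up. I lower it.

>>> {"op": "step_arm", "data": {
  "steps": [
    [[0.15,0,0],0],
    [[0.15,0,0],0],
    [[0.1,0,0],0],
    [[0.06,0,0],0],
    [[0.04,0,0],0],
    [[0.02,0,0],0],
    [[0,0,0],0],
    [[0,0,0],0]
  ]
}}

```text
time_s: 50.93
tcp_pos: [0.5386, -0.3846, 0.0292]
eef_rot: [-164.9, 90.0, -160.3]
contact_force: [-3.0, 3.6, 5.7]
gripper_width: 0.0616
```

>>> {"op": "step_arm", "data": {
  "steps": [
    [[0,0,0],0],
    [[0,0,0],0],
    [[0,0,0],0],
    [[0,0,0],0],
    [[0,0,0],0]
  ],
  "fingers": 0.1
}}

```text
time_s: 51.35
tcp_pos: [0.5388, -0.3847, 0.0285]
eef_rot: [-40.1, 90.0, -35.5]
contact_force: [-0.3, -0.1, -0.1]
gripper_width: 0.0788
```

>>> {"op": "step_arm", "data": {
  "steps": [
    [[-0.3,0,0],0],
    [[-0.7,0,0],0],
    [[-1,0,0],0],
    [[-1,0,0],0],
    [[-1,0,0],0],
    [[-1,0,0],0],
    [[-1,0,0],0],
    [[-1,0,0],0],
    [[-1,0,0],0],
    [[-0.5,0,0],0],
    [[0,0,0.8],0],
    [[0,0,0.8],0],
    [[0,0,0.8],0],
    [[0,0,0.8],0],
    [[0,0,0],0],
    [[0,0,0],0]
  ],
  "fingers": 0
}}

```text
time_s: 52.68
tcp_pos: [0.6027, -0.3791, 0.1976]
eef_rot: [148.3, 89.9, 152.9]
contact_force: [0.2, 0.6, 0.0]
gripper_width: 0.0878
```

Run:
```python
from h import *
goto([.5391,-.385,.029],94.6); I,c,s=snap("wrist","w26")
I,_,_=snap("scene","sc2")
```

```text
t 52.68 tcp [ 0.6027 -0.3791  0.1976] yaw 94.68 tilt [-1.0e+00  7.0e-04 -1.1e-03] shift units [ 8.43 -0.04 -3.19] F [0.2 0.6 0. ] w 0.0878 j [-17.  26.   2.  -0. -67. -69.]
turn units 0.013
```

View pics/w26.png

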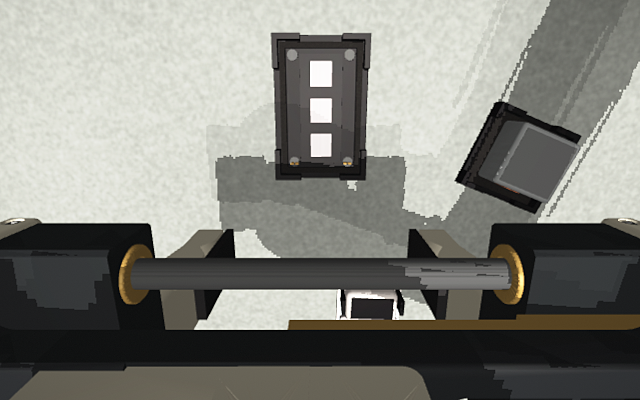

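View pics/sc2.png

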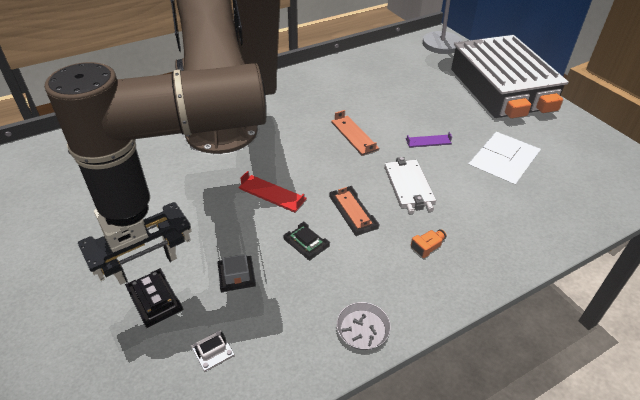

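All four parts lie inside their nests. The cold plate at (410,185) is bare, and the plug (428,243) and flange (212,350) have not moved. I hand in.

Run:
```python
from h import *
S=cv2.imread("pics/sc2.png");cv2.imwrite("pics/sc2c.png",cv2.resize(S[175:335,110:390],None,fx=2.8,fy=2.8,interpolation=cv2.INTER_CUBIC))
print(close_job())
```

```text
the job is handed in; nothing more can be done
None
```

View pics/sc2c.png

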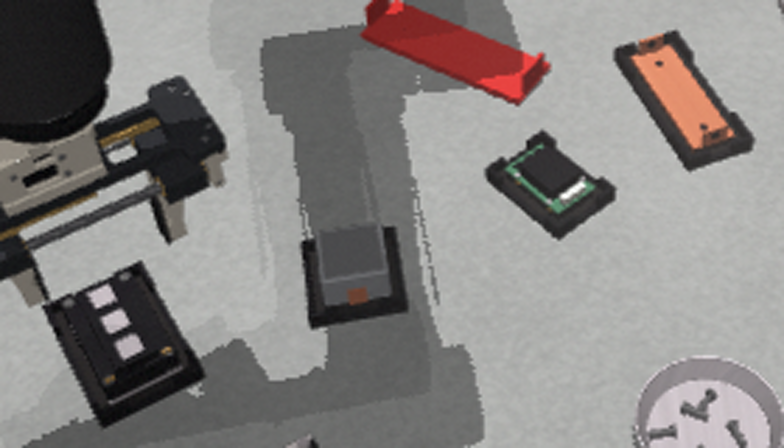

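I took the stack apart in order (driver board, capacitor, busbar, power module) and set each part in its own nest. Each was lowered until the wrist felt a light contact of about 4–7 N before I released it. The job was handed in at about 53 s.

The last wrist and scene pictures show all four parts right side up, flat and square inside their nests. The cold plate is bare, and the plug, the flange and the look-alike bars are where they were, with the gripper open and clear of everything. I judged squareness and margins by eye in these pictures, without a final numeric pose measurement.

Two small deviations:
- **Busbar grip:** the fingers settled about 1 mm lower than planned. The fingertips probably just touched the nest floor on release, with a force reading of about 7 N (4 N sideways).
- **Module carry:** the move stopped 23 mm short because I added the rows up wrongly. I corrected it before lowering the module.

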